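# Load and lock the remote caddy before the cart is rolled

### The arm

A 6-joint arm with a two-finger parallel gripper is mounted at the origin on the work surface. World frame = base frame: x ahead of the robot, y to its left, z up, the work surface at z = 0. Lengths are in m, angles in degrees, forces in N, time in s.
With the tool pointing down it reaches from about 0.4 to 0.825 m from the base axis. Payload 7 kg.
Tool frame: the origin (TCP) lies on the centre line of the jaws, within the pads' length; the fingertips stand 19 mm ahead of it and the grasp point (between the pads) is the TCP (r.tips_ahead is the distance from the TCP to the fingertips, in m); z points along the fingers, y is the line along which they close (so a half turn about z gives the same grasp; the last joint's range is limited). The gripper opens to 88 mm and grips with 3 to 60 N. Pads are 19 mm wide; open, the fingers measure 130 mm over their backs; the gripper's body (78 mm by 193 mm) begins 47 mm behind the grasp point.
Start: joints at [81.824, 20.546, 0.682, 0, -70.136, -16.507], TCP at [0.282, 0.613, 0.246] pointing down, gripper open.
Joint ranges: [-176.03, 176.03], [-82.01, 121.73], [-58.28, 71.71], [-173.87, 95.51], [-174.79, -0.11], [-173.66, 173.66]. Speed limits (degrees/s): [136.94, 136.94, 172.46, 180, 180, 180].

### API

Orientations are given as [roll, pitch, yaw] about the fixed x, y, z axes, in that order (R = Rz(yaw) Ry(pitch) Rx(roll)).
In Python, from plant import r, viewer, close_job gives the robot as it stands. The module is installed in compiled form; this text tells all that it offers.
- The arm moves only by the tool arm_command, never from a script. Its arguments are lists of equal length, an entry for each row: "travel": the shift along the world's x, y, z scaled (see below), a list of three; "delta_rot": the turn, a rotation vector about the world's x, y, z scaled (see below), a list of three. In form: {"travel": [[dx, dy, dz], ...], "delta_rot": [[rx, ry, rz], ...]}. A call has 1 to 20 rows; each row is the pose to reach, as a shift and turn from the pose commanded when the call began; what a row does not reach only later rows make up. The controller multiplies each number of a shift by 0.5 m and each number of a turn by 90 degrees. A row lasts 1/8 s, in which the tool goes at most 62.5 mm and 10.7 degrees, less where a joint would pass 70% of its speed; a pose out of reach is approached as far as the arm can. A call with a number of a shift or a turn outside -1 to 1 is refused whole. A call with a gripper value outside its range is refused whole. "grip" is the opening, from 0 (shut) to 1 (fully open), set as the call begins (left out, the last holds). The fingers move at their own pace and stop on an object; "newtons" is the grip in N (left out, the last holds). Time passes only in rows, so rows that repeat a pose let the fingers close. It gives the time, the measured TCP pose, the force, the opening and the grip force at its end, in the units of the state.
- r.get_state(): the state, without advancing time (a new reading comes with each control period).
- viewer.capture(name): name is "scene" or "top" or "wrist"; returns a dict with "img" (384x512x3 uint8, red, green, blue), "camera_matrix" (3x3 intrinsics, pixels), "R" (3x3) and "t" (3): a world point X has camera coordinates R X + t; the wrist camera has in their place "mount" (4x4, takes a point from camera to tool coordinates, whose origin is the TCP and whose axes are the flange's). Camera axes: x right, y down, z forward; pixel columns grow to the right and rows downward; lengths in m; the calibration is good to about 2 mm. The wrist camera is an equidistant fisheye: a pixel r from the principal point sees the ray r / f radians off the axis. A picture is of the moment at which its call begins: read the wrist's pose just before it. There is no depth.
- close_job(): hands the job in; it is judged then, once.
The state is a dict: "time_s": time; "joints": joint angles; "qd": joint speeds; "joint_torque": joint torques, N m; "tcp_pos": TCP position; "eef_rot": TCP orientation; "contact_force": force on the tool from outside, world axes, zero at the start; "moment": the same for the moment, N m; "gripper_width": finger opening in m; "gripper_force": force on a finger pad.
Only numpy, scipy, OpenCV 4.12 (cv2) and the standard library are available. Lean on these libraries where they do the work, as an engineer would, in place of code of your own. Each camera call takes 0.05 s, during which the arm holds its last target. There are 200 camera calls.

### The job

Make the cart ready to roll: turn the caddy's clamp knob a quarter turn anticlockwise to free the keeper bar, slide the bar fully away, and lay the things flat in their pockets one after another in stud order - the long projector remote in the pocket with one stud, the short remote in two, the steel tin in three, the square lamp dimmer in four, the round clicker in five; any of them may be missing tonight, and its pocket then stays empty. Then slide the keeper bar fully home over the pockets and turn the knob back tight against its stop. Leave the mug, candle and glasses case where they are.

Things in the scene. Friction and masses are not known exactly. Their poses are not given: they have to be found in the camera images.
- caddy: fixed bamboo caddy, 205 x 420 mm, base 5 mm thick; origin on the cart top under the middle of the pocket row; x the pockets' long way, y along the row. 5 pockets, 64 mm apart, each 112 (x) x 58 mm (y) inside; floor at 5 mm, 6 mm thick walls up to 13 mm, no room for fingers below that: grip things high. 1 to 5 dark studs on the near rim before each pocket: 1 at the +y end, 5 beside the knob
- keeper (a joint): slide (m) of the keeper, a wooden bar 26 (x) x 366 (y) x 10 mm on a leg at each end, underside 36, top 46 mm above the cart top; 0 = home, over the middle of the pockets; grows along the caddy's +x to 0.086 (fully away, clear of all pockets); light friction, stays where left; barred while the knob is tight
- keeper_tab (a point): grip point on the keeper's upright tab in the middle of the bar, 68 mm above the cart top; the tab is 14 mm thick along the caddy's x, 40 mm wide along y, 46 to 79 mm above the cart top; moves with the keeper
- knob (a joint): clamp knob at the caddy's -y end, upright axis; 0 = tight at its stop, its flat steel tongue pointing to the caddy's -x, in the way of the keeper's leg; grows anticlockwise seen from above, to 1.6 rad; at a quarter turn the keeper is free. Turns back to tight only with the keeper fully home (within 3 mm)
- knob_grip (a point): grip point on the knob's axis, 68 mm above the cart top; black bar grip 40 mm long by 14 mm thick, 53 to 79 mm above the cart top, its long way along this point's x (caddy's -x/+x when tight); turns with the knob
- projector_remote: long black remote, 104 (x) x 40 (y) x 24 (z) mm, 60 to 130 g; origin at the centre of its underside; belongs in the pocket with one stud; may be absent
- short_remote: short black remote, 76 (x) x 36 (y) x 24 (z) mm; origin at the centre of its underside; belongs in the pocket with two studs; may be absent
- tin: shut steel tin, 68 (x) x 44 (y) x 26 (z) mm; origin at the centre of its underside; belongs in the pocket with three studs; may be absent
- dimmer: square white lamp dimmer remote with a grey disc on top, 48 x 48 x 24 (z) mm (26 at the disc); origin at the centre of its underside; belongs in the pocket with four studs; may be absent
- clicker: round red plastic fidget clicker, a disc 44 mm in diameter and 24 mm high (26 at its button); origin at the centre of its underside; belongs in the pocket with five studs; may be absent
- mug: bystander: white mug on a cork coaster, 76 mm wide, 85 mm high; origin at the centre of its underside
- candle: bystander: candle jar, 64 mm wide, 70 mm high; origin at the centre of its underside
- glasses_case: bystander: closed blue glasses case, 58 x 155 x 40 mm; origin at the centre of its underside
- pocket1 (a point): centre of the floor of the pocket with one stud; axes as the caddy's
- pocket2 (a point): centre of the floor of the pocket with two studs; axes as the caddy's
- pocket3 (a point): centre of the floor of the pocket with three studs; axes as the caddy's
- pocket4 (a point): centre of the floor of the pocket with four studs; axes as the caddy's
- pocket5 (a point): centre of the floor of the pocket with five studs; axes as the caddy's

How it is judged:
By the outcome, as a careful person would: the job done as asked, in the order asked, and still so for the second after the job is handed in, with the robot touching nothing.
Of projector_remote, short_remote, tin, dimmer, clicker only 3 to 5 are there at a start; the rules pass over those that are not, and their reading is None.
At some moment in a run one of projector_remote, short_remote, tin, dimmer, clicker may be knocked a few centimetres aside while the robot is not near it.
Once in a run the grip may slacken for a moment while it holds something.
It also fails if it takes over 210 s, if anything falls off the work surface, if the arm or the gripper's body presses on something with over 40 N, if the wrist force passes 120 N, or if a joint passes its speed limit or range.

## Working session

There is one attempt and no reset: what is moved stays moved. The work goes in short steps, Python scripts to look and compute and a tool call to move; the robot and the scene stay as the last step left them, time stands still between calls to the robot, and variables do not carry over. Pictures are saved under pics/ and viewed, at most 14 in all, crops included, and the job is handed in when it is done.

Besides the shell and the picture viewer there is one more tool, called after "Call:" by a JSON object that holds its "op" and its "data", one argument or row to a line. arm_command: Moves the arm, as the interface text tells. Shifts and turns lie within -1 to 1; 1 stands for 0.5 m of shift or 90 degrees of turn. Its arguments: {"type":"object","properties":{"travel":{"type":"array"},"delta_rot":{"type":"array"},"grip":{"type":"number"},"newtons":{"type":"number"}},"required":["travel","delta_rot"]}

```bash
mkdir -p pics; cat > h.py <<'E'
import numpy as np, cv2
from plant import r, viewer, close_job
def shot(cam,name=None):
    s=r.get_state(); c=viewer.capture(cam)
    c['state']=s
    if name: cv2.imwrite(f'pics/{name}.png',cv2.cvtColor(c['img'],cv2.COLOR_RGB2BGR))
    return c
def pix(c,X):
    p=c['R']@np.asarray(X,float)+c['t']; q=c['camera_matrix']@p
    return q[:2]/q[2]
def ray(c,uv,z):
    K=c['camera_matrix']; d=c['R'].T@np.linalg.solve(K,[uv[0],uv[1],1.]); o=-c['R'].T@c['t']
    return o+d*(z-o[2])/d[2]
E
python3 - <<'E'
from h import *
a=shot('top','top0'); b=shot('scene','scene0')
for c in(a,b): print(c['camera_matrix'].round(1).tolist(), (-c['R'].T@c['t']).round(3), c['R'].round(3).tolist())
s=r.get_state(); print({k:np.round(v,3).tolist() for k,v in s.items()})
h=cv2.imread('pics/top0.png'); cv2.imwrite('pics/top0b.png',cv2.resize(h,(800,600),interpolation=cv2.INTER_CUBIC))
E
```

```text
[[487.6, 0.0, 259.0], [0.0, 487.6, 194.3], [0.0, 0.0, 1.0]] [ 0.437 -0.052  1.312] [[0.015, -1.0, -0.005], [-0.996, -0.015, -0.082], [0.082, 0.007, -0.997]]
[[439.2, 0.0, 261.4], [0.0, 439.2, 198.4], [0.0, 0.0, 1.0]] [1.545 0.208 0.831] [[-0.238, 0.971, -0.003], [0.574, 0.138, -0.807], [-0.783, -0.194, -0.591]]
{'time_s': 0.1, 'joints': [81.826, 20.585, 0.64, -0.017, -70.137, -16.507], 'qd': [0.053, -0.059, 0.094, 0.064, 0.007, -0.024], 'joint_torque': [-0.001, -58.416, 29.375, 7.015, 0.01, -0.0], 'tcp_pos': [0.282, 0.613, 0.245], 'eef_rot': [179.917, -0.008, -24.688], 'contact_force': [0.261, -0.107, -0.371], 'moment': [-0.049, 0.017, 0.046], 'gripper_force': 0.0, 'gripper_width': 0.087}
```

View pics/top0b.png

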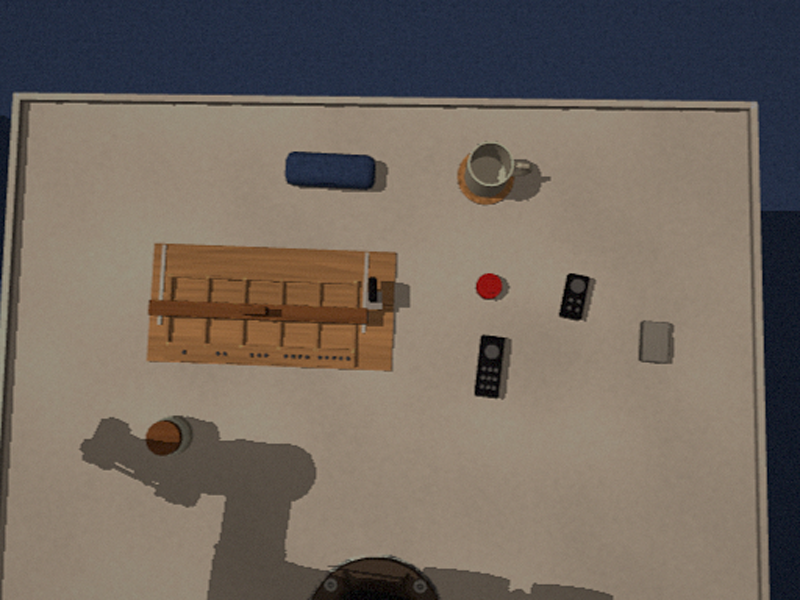

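View pics/scene0.png

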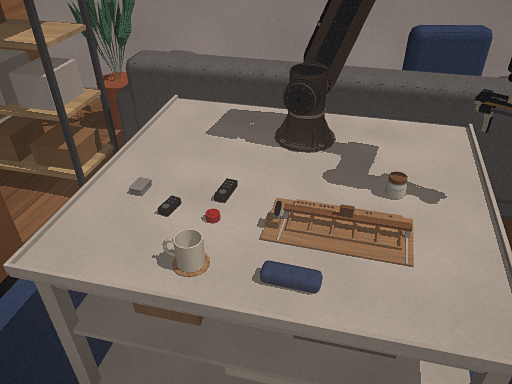

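The top view (800x600) shows the caddy at (153,243)–(393,371) with its studs on the robot side and its knob at (373,290). The projector remote is at (489,367), the short remote at (574,297), the tin at (656,342) and the clicker at (489,287). The dimmer is absent. In the scene view the mug, case and candle stand clear of these.

```bash
cat >> h.py <<'E'
def rect(c,mask,z,roi):
    m=np.zeros(mask.shape,np.uint8); x0,y0,x1,y1=roi; m[y0:y1,x0:x1]=mask[y0:y1,x0:x1]
    m=cv2.morphologyEx(m.astype(np.uint8),cv2.MORPH_CLOSE,np.ones((5,5)))
    cs,_=cv2.findContours(m,cv2.RETR_EXTERNAL,cv2.CHAIN_APPROX_NONE); k=max(cs,key=cv2.contourArea)
    P=np.array([ray(c,p[0],z)[:2] for p in k])
    (cx,cy),(w,h),a=cv2.minAreaRect((P*1000).astype(np.float32))
    if w<h: w,h,a=h,w,a+90
    return np.round([cx,cy,w,h,a],1)   # mm, long side angle in world deg
def objs(c,S=None):
    im=c['img'].astype(int); R,G,B=im[...,0],im[...,1],im[...,2]
    hsv=cv2.cvtColor(c['img'],cv2.COLOR_RGB2HSV)
    return hsv
E
python3 - <<'E'
from h import *
c=shot('top'); im=c['img']; hsv=cv2.cvtColor(im,cv2.COLOR_RGB2HSV); V=hsv[...,2]; H=hsv[...,0]; S=hsv[...,1]
for n,(x,y) in dict(table=(330,150),tin=(420,219),shadow=(255,205),rem=(308,240),sh=(325,235),wood=(240,165),bar=(130,199)).items(): print(n,im[y,x],hsv[y,x])
f=.64
def q(x0,y0,x1,y1): return [int(v*f) for v in(x0,y0,x1,y1)]
print('proj',rect(c,(V<60),.024,q(462,325,520,410)))
print('short',rect(c,(V<60),.024,q(545,262,605,330)))
print('click',rect(c,(S>150)&(V>70)&((H<8)|(H>172)),.024,q(465,265,515,310)))
for t in(.0,): 
  print('cad',rect(c,(S>90)&(H<22),.005,q(135,230,405,385)))
# stud positions
m=(V<75).astype(np.uint8); x0,y0,x1,y1=q(170,345,360,366)
n,l,st,ce=cv2.connectedComponentsWithStats(m[y0:y1,x0:x1])
print([(ray(c,ce[i]+[x0,y0],.013)[:2]*1000).round(1).tolist() for i in range(1,n)])
print('knob',rect(c,V<50,.079,q(362,270,380,308)))
e=cv2.resize(im[140:245,80:270],None,fx=4,fy=4,interpolation=cv2.INTER_CUBIC)
cv2.imwrite('pics/cad.png',e[...,::-1])
t=cv2.resize(im[195:245,395:445],None,fx=8,fy=8,interpolation=cv2.INTER_CUBIC); cv2.imwrite('pics/tin.png',t[...,::-1])
E
```

```text
table [154 139 122] [ 16  53 154]
tin [106  97  86] [ 17  48 106]
shadow [154 136 119] [ 15  58 154]
rem [39 34 35] [174  33  39]
sh [121 108  93] [ 16  59 121]
wood [134  92  54] [ 14 152 134]
bar [99 58 27] [ 13 185  99]
proj [ 440.5 -187.   102.4   40.2  173.4]
short [ 560.4 -330.2   75.9   37.3  168.5]
click [ 5.769e+02 -1.850e+02  4.020e+01  3.980e+01  4.000e-01]
cad [537.7 187.1 423.2 205.4  88.6]
[[472.5, 166.1], [471.8, 38.1], [456.7, 332.4], [454.9, 274.9], [457.1, 37.8], [454.2, 262.5], [453.6, 217.3], [454.2, 204.7], [453.5, 192.2], [452.7, 158.9], [452.9, 145.6], [453.0, 134.9], [451.2, 122.9], [450.9, 100.3], [451.5, 89.2], [451.3, 76.3], [451.0, 65.2], [450.3, 52.3], [442.6, 37.5]]
knob [561.8  10.   35.8  10.2   1. ]
```

View pics/cad.png

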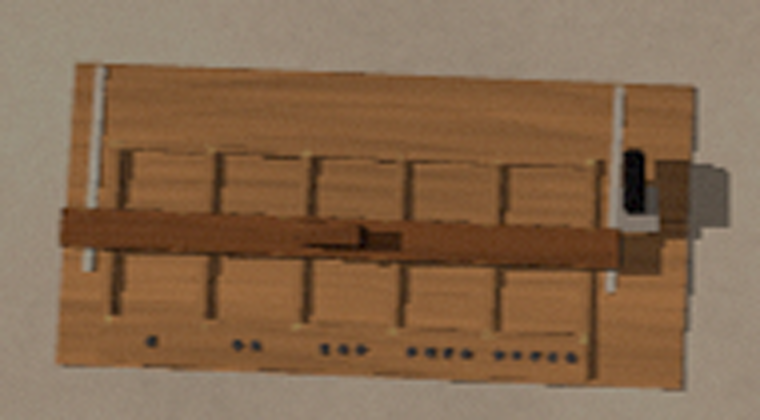

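View pics/tin.png

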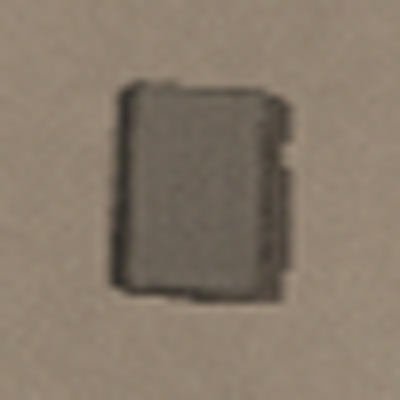

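The caddy yaw is about -1.3°. The studs give pocket y at 332, 269, 205, 141 and 77 mm. The tin crop shows a grey box whose top edges are clear. I'm moving toward the knob now.

Call:
{"op": "arm_command", "data": {
  "travel": [
    [0.04, -0.1, 0],
    [0.087, -0.2, 0],
    [0.131, -0.3, 0],
    [0.174, -0.4, 0],
    [0.218, -0.5, 0],
    [0.262, -0.6, 0],
    [0.305, -0.7, 0],
    [0.349, -0.8, 0],
    [0.392, -0.9, 0],
    [0.436, -1.0, 0],
    [0.436, -1.0, 0],
    [0.436, -1.0, 0]
  ],
  "delta_rot": [
    [0, 0, -0.1],
    [0, 0, -0.2],
    [0, 0, -0.3],
    [0, 0, -0.4],
    [0, 0, -0.5],
    [0, 0, -0.6],
    [0, 0, -0.7],
    [0, 0, -0.8],
    [0, 0, -0.9],
    [0, 0, -1],
    [0, 0, -1],
    [0, 0, -1]
  ]
}}

```text
time_s: 1.65
tcp_pos: [0.4998, 0.113, 0.2454]
eef_rot: [180.0, -0.0, -114.7]
contact_force: [0.2, -0.3, -0.6]
gripper_width: 0.0875
gripper_force: 0.0
```

```bash
python3 - <<'E'
from h import *
c=shot('scene','scene1'); im=c['img']
s=r.get_state(); print(s['joints'],s['tcp_pos'],s['eef_rot'],s['time_s'])
w=shot('wrist','wrist1'); print(w['camera_matrix'].round(1).tolist(), np.round(w['mount'],4).tolist())
# from the first top picture
t=cv2.imread('pics/top0.png'); c=shot('top','top1'); g=t
for n,uv,z in [('wallTop',(158,178.8),.013),('wallBotInner',(155,222.4),.013),('bar_top',(200,196.5),.046),('bar_bot',(200,206.),.046)]:
    print(n,ray(c,uv,z)[:2].round(4))
hsv=cv2.cvtColor(t,cv2.COLOR_BGR2HSV)
col=t[185:215,110].astype(int); print('col110',[tuple(v) for v in col[:,2:3].tolist()]) 
print('col200',t[185:215,200,2].tolist()); print('row tab',t[201,150:190,2].tolist())
print('tab col168',t[190:215,168,2].tolist()); print('knobcol239',t[170:200,238,2].tolist())
m=cv2.GaussianBlur(t[...,2],(3,3),0)<122
m=((cv2.medianBlur(t[...,2],3)<123)&(hsv[...,1]<80))
print('tin',rect(c,m,.026,(400,195,440,240)), rect(c,m,.013,(400,195,440,240)))
E
```

```text
[ 3.47820053e+01  5.14772569e+00 -1.95171439e+01 -9.74694180e-03
 -6.53433223e+01 -5.94142552e+01] [0.49969018 0.11360449 0.24543801] [ 1.79988206e+02 -2.54541837e-03 -1.14636316e+02] 1.7
[[297.3, 0.0, 260.0], [0.0, 297.3, 195.7], [0.0, 0.0, 1.0]] [[-0.0003, -0.9559, -0.2937, 0.0798], [1.0, -0.0002, -0.0003, 0.0001], [0.0002, -0.2937, 0.9559, -0.1397], [0.0, 0.0, 0.0, 1.0]]
wallTop [0.5821 0.2284]
wallBotInner [0.4651 0.2326]
bar_top [0.5336 0.1101]
bar_bot [0.5088 0.1095]
col110 [(57,), (52,), (61,), (63,), (67,), (54,), (61,), (70,), (103,), (98,), (98,), (100,), (105,), (97,), (97,), (102,), (87,), (61,), (84,), (77,), (82,), (85,), (82,), (81,), (77,), (80,), (78,), (84,), (123,), (124,)]
col200 [126, 134, 130, 128, 131, 131, 130, 130, 136, 139, 135, 107, 99, 105, 103, 105, 104, 103, 94, 96, 110, 83, 150, 146, 138, 140, 141, 144, 143, 141]
row tab [106, 105, 104, 105, 96, 81, 68, 43, 43, 46, 39, 35, 39, 36, 35, 38, 38, 42, 51, 43, 28, 35, 48, 56, 53, 52, 52, 53, 51, 56, 83, 100, 99, 102, 98, 102, 104, 104, 105, 104]
tab col168 [133, 133, 123, 128, 115, 106, 91, 93, 92, 99, 98, 51, 54, 101, 85, 91, 142, 146, 138, 138, 145, 138, 141, 147, 142]
knobcol239 [135, 135, 139, 135, 135, 138, 131, 62, 11, 15, 10, 15, 8, 22, 23, 12, 10, 21, 12, 14, 19, 12, 3, 56, 133, 127, 124, 122, 106, 76]
tin [ 485.3 -466.7   71.    60.3  179.2] [ 485.8 -470.9   71.8   61.   179.2]
```

Call:
{"op": "arm_command", "data": {
  "travel": [
    [0.02, -0.03, 0],
    [0.04, -0.06, 0],
    [0.06, -0.09, 0],
    [0.08, -0.12, 0],
    [0.1, -0.15, 0],
    [0.12, -0.18, -0.05],
    [0.124, -0.206, -0.1],
    [0.124, -0.206, -0.16],
    [0.124, -0.206, -0.16],
    [0.124, -0.206, -0.16]
  ],
  "delta_rot": [
    [0, 0, -0.1],
    [0, 0, -0.2],
    [0, 0, -0.3],
    [0, 0, -0.4],
    [0, 0, -0.5],
    [0, 0, -0.6],
    [0, 0, -0.7],
    [0, 0, -0.74],
    [0, 0, -0.74],
    [0, 0, -0.74]
  ],
  "grip": 0.6
}}

```text
time_s: 3.05
tcp_pos: [0.5625, 0.0112, 0.1667]
eef_rot: [-180.0, 0.1, 178.9]
contact_force: [0.6, 0.2, 0.3]
gripper_width: 0.0522
gripper_force: 0.0
```

```bash
cat >> h.py <<'E'
from scipy.spatial.transform import Rotation as Ro
def wray(c,uv,z):
    K=c['camera_matrix']; s=c['state']; M=np.array(c['mount'])
    d=(np.asarray(uv,float)-K[:2,2])/K[0,0]; th=np.hypot(*d)
    v=np.r_[d/max(th,1e-9)*np.sin(th),np.cos(th)]
    R=Ro.from_euler('xyz',s['eef_rot'],degrees=True).as_matrix()
    o=R@M[:3,3]+s['tcp_pos']; w=R@M[:3,:3]@v
    return o+w*(z-o[2])/w[2]
def wpix(c,X):
    K=c['camera_matrix']; s=c['state']; M=np.array(c['mount'])
    R=Ro.from_euler('xyz',s['eef_rot'],degrees=True).as_matrix()
    p=M[:3,:3].T@(R.T@(np.asarray(X)-s['tcp_pos'])-M[:3,3]); th=np.arctan2(np.hypot(p[0],p[1]),p[2])
    return K[:2,2]+K[0,0]*th*p[:2]/np.hypot(p[0],p[1])
E
python3 - <<'E'
from h import *
w=shot('wrist','wrist2'); s=w['state']; print(s['joints'].round(1),s['tcp_pos'].round(4),s['eef_rot'].round(2))
for X in [(.562,.010,.079),(.5234,.2047,.079)]: print(wpix(w,X))
E
```

```text
[  21.1   13.7  -20.     0.   -56.2 -112.2] [0.5625 0.0112 0.1667] [-1.800e+02  7.000e-02  1.789e+02]
[258.71978182 206.66187369]
[467.77800361 161.57649586]
```

View pics/wrist2.png

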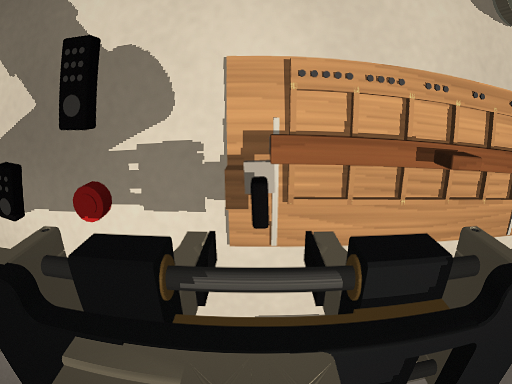

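The knob grip is at (260,203) in the wrist view, within 2 mm of the prediction, so I descend.

Call:
{"op": "arm_command", "data": {
  "travel": [
    [0, 0, -0.05],
    [0, 0, -0.1],
    [0, 0, -0.14],
    [0, 0, -0.17],
    [0, 0, -0.19],
    [0, 0, -0.19],
    [0, 0, -0.19]
  ],
  "delta_rot": [
    [0, 0, 0],
    [0, 0, 0],
    [0, 0, 0],
    [0, 0, 0],
    [0, 0, 0],
    [0, 0, 0],
    [0, 0, 0]
  ]
}}

```text
time_s: 3.98
tcp_pos: [0.5624, 0.0104, 0.0712]
eef_rot: [180.0, 0.1, 178.7]
contact_force: [-0.3, 0.3, -0.4]
gripper_width: 0.0527
gripper_force: 0.0
```

Call:
{"op": "arm_command", "data": {
  "travel": [
    [0, 0, 0],
    [0, 0, 0],
    [0, 0, 0],
    [0, 0, 0],
    [0, 0, 0],
    [0, 0, 0]
  ],
  "delta_rot": [
    [0, 0, 0],
    [0, 0, 0],
    [0, 0, 0],
    [0, 0, 0],
    [0, 0, 0],
    [0, 0, 0]
  ],
  "grip": 0,
  "newtons": 15
}}

```text
time_s: 4.72
tcp_pos: [0.562, 0.0107, 0.0706]
eef_rot: [180.0, 0.0, 178.7]
contact_force: [-1.2, 3.7, 1.1]
gripper_width: 0.0138
gripper_force: 14.9
```

Call:
{"op": "arm_command", "data": {
  "travel": [
    [0, 0, 0],
    [0, 0, 0],
    [0, 0, 0],
    [0, 0, 0],
    [0, 0, 0],
    [0, 0, 0],
    [0, 0, 0],
    [0, 0, 0],
    [0, 0, 0],
    [0, 0, 0],
    [0, 0, 0],
    [0, 0, 0],
    [0, 0, 0],
    [0, 0, 0]
  ],
  "delta_rot": [
    [0, 0, 0.08],
    [0, 0, 0.16],
    [0, 0, 0.24],
    [0, 0, 0.32],
    [0, 0, 0.4],
    [0, 0, 0.48],
    [0, 0, 0.56],
    [0, 0, 0.64],
    [0, 0, 0.72],
    [0, 0, 0.8],
    [0, 0, 0.88],
    [0, 0, 0.96],
    [0, 0, 1.0],
    [0, 0, 1.0]
  ],
  "newtons": 30
}}

```text
time_s: 6.48
tcp_pos: [0.5621, 0.0106, 0.0706]
eef_rot: [-180.0, 0.0, -91.3]
contact_force: [-0.5, 2.7, 0.9]
gripper_width: 0.014
gripper_force: 29.9
```

Call:
{"op": "arm_command", "data": {
  "travel": [
    [0, 0, 0],
    [0, 0, 0],
    [0, 0, 0],
    [0, 0, 0.06],
    [0, 0, 0.15],
    [0, 0.03, 0.2],
    [-0.02, 0.1, 0.2],
    [-0.04, 0.2, 0.2],
    [-0.06, 0.3, 0.2],
    [-0.077, 0.388, 0.2],
    [-0.077, 0.388, 0.2],
    [-0.077, 0.388, 0.2]
  ],
  "delta_rot": [
    [0, 0, 0],
    [0, 0, 0],
    [0, 0, 0],
    [0, 0, 0],
    [0, 0, 0],
    [0, 0, 0],
    [0, 0, 0],
    [0, 0, 0],
    [0, 0, 0],
    [0, 0, 0],
    [0, 0, 0],
    [0, 0, 0]
  ],
  "grip": 0.5
}}

```text
time_s: 7.98
tcp_pos: [0.5231, 0.2042, 0.1704]
eef_rot: [180.0, -0.0, -91.3]
contact_force: [0.3, -0.6, -0.1]
gripper_width: 0.0438
gripper_force: 0.0
```

```bash
python3 - <<'E'
from h import *
w=shot('wrist','wrist3'); s=w['state']; print(s['joints'].round(1),s['tcp_pos'].round(4),s['eef_rot'].round(2))
print(wpix(w,(.5234,.2047,.079)), wpix(w,(.5618,.0105,.079)))
E
```

```text
[ 41.3  13.5 -19.8  -0.  -56.8 -42.5] [0.5231 0.2042 0.1704] [ 1.7998e+02 -2.0000e-02 -9.1260e+01]
[259.50055314 206.53626614] [205.68091386 -25.83894278]
```

View pics/wrist3.png

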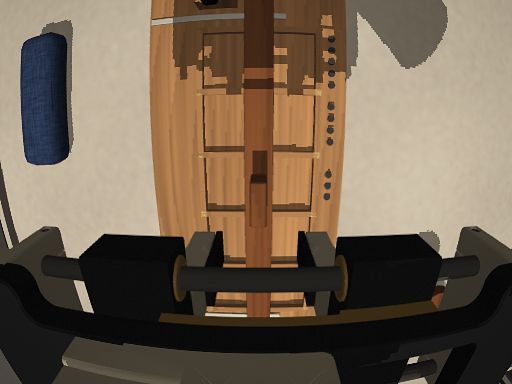

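The tab lies on the jaw line at (259,195), and the turned knob shows at the top edge (208,2). I descend and grip the tab.

Call:
{"op": "arm_command", "data": {
  "travel": [
    [0, 0, -0.05],
    [0, 0, -0.1],
    [0, 0, -0.15],
    [0, 0, -0.18],
    [0, 0, -0.2],
    [0, 0, -0.2]
  ],
  "delta_rot": [
    [0, 0, 0],
    [0, 0, 0],
    [0, 0, 0],
    [0, 0, 0],
    [0, 0, 0],
    [0, 0, 0]
  ]
}}

```text
time_s: 8.78
tcp_pos: [0.5234, 0.2039, 0.0702]
eef_rot: [180.0, -0.0, -91.3]
contact_force: [0.9, -0.3, -0.3]
gripper_width: 0.0438
gripper_force: 0.0
```

Call:
{"op": "arm_command", "data": {
  "travel": [
    [0, 0, 0],
    [0, 0, 0],
    [0, 0, 0],
    [0, 0, 0],
    [0, 0, 0]
  ],
  "delta_rot": [
    [0, 0, 0],
    [0, 0, 0],
    [0, 0, 0],
    [0, 0, 0],
    [0, 0, 0]
  ],
  "grip": 0,
  "newtons": 20
}}

```text
time_s: 9.4
tcp_pos: [0.5249, 0.2046, 0.071]
eef_rot: [-179.9, 0.0, -91.3]
contact_force: [6.8, -1.6, -3.6]
gripper_width: 0.0139
gripper_force: 20.0
```

Call:
{"op": "arm_command", "data": {
  "travel": [
    [0.015, 0, 0],
    [0.03, -0.001, 0],
    [0.045, -0.001, 0],
    [0.06, -0.001, 0],
    [0.075, -0.002, 0],
    [0.09, -0.002, 0],
    [0.105, -0.002, 0],
    [0.12, -0.003, 0],
    [0.135, -0.003, 0],
    [0.15, -0.003, 0],
    [0.165, -0.004, 0],
    [0.172, -0.004, 0],
    [0.178, -0.004, 0],
    [0.178, -0.004, 0],
    [0.178, -0.004, 0]
  ],
  "delta_rot": [
    [0, 0, 0],
    [0, 0, 0],
    [0, 0, 0],
    [0, 0, 0],
    [0, 0, 0],
    [0, 0, 0],
    [0, 0, 0],
    [0, 0, 0],
    [0, 0, 0],
    [0, 0, 0],
    [0, 0, 0],
    [0, 0, 0],
    [0, 0, 0],
    [0, 0, 0],
    [0, 0, 0]
  ]
}}

```text
time_s: 11.28
tcp_pos: [0.6111, 0.2023, 0.071]
eef_rot: [179.9, -0.0, -91.3]
contact_force: [-10.8, 3.0, 11.4]
gripper_width: 0.0139
gripper_force: 20.0
```

The keeper is fully away (86 mm, against its stop). I release it, lift, and re-measure the items.

Call:
{"op": "arm_command", "data": {
  "travel": [
    [0, 0, 0],
    [0, 0, 0],
    [0, 0, 0],
    [0, 0, 0.05],
    [0, 0, 0.15],
    [-0.05, -0.1, 0.2],
    [-0.08, -0.2, 0.2],
    [-0.11, -0.3, 0.2],
    [-0.15, -0.4, 0.2],
    [-0.2, -0.5, 0.2],
    [-0.25, -0.6, 0.2],
    [-0.3, -0.7, 0.2],
    [-0.343, -0.778, 0.2],
    [-0.343, -0.778, 0.2],
    [-0.343, -0.778, 0.2]
  ],
  "delta_rot": [
    [0, 0, 0],
    [0, 0, 0],
    [0, 0, 0],
    [0, 0, 0],
    [0, 0, 0.1],
    [0, 0, 0.2],
    [0, 0, 0.3],
    [0, 0, 0.4],
    [0, 0, 0.5],
    [0, 0, 0.6],
    [0, 0, 0.7],
    [0, 0, 0.8],
    [0, 0, 0.9],
    [0, 0, 0.94],
    [0, 0, 0.94]
  ],
  "grip": 0.7
}}

```text
time_s: 13.15
tcp_pos: [0.4407, -0.1873, 0.1707]
eef_rot: [180.0, -0.0, -6.8]
contact_force: [0.3, -0.2, -0.4]
gripper_width: 0.0614
gripper_force: 0.0
```

```bash
cat >> h.py <<'E'
def wrect(c,mask,z):
    m=cv2.morphologyEx(mask.astype(np.uint8),cv2.MORPH_CLOSE,np.ones((7,7)))
    cs,_=cv2.findContours(m,cv2.RETR_EXTERNAL,cv2.CHAIN_APPROX_NONE); out=[]
    for k in cs:
        if cv2.contourArea(k)<400: continue
        P=np.array([wray(c,p[0],z)[:2] for p in k])
        (cx,cy),(w,h),a=cv2.minAreaRect((P*1000).astype(np.float32))
        if w<h: w,h,a=h,w,a+90
        out.append(np.round([cx,cy,w,h,a],1).tolist())
    return out
E
python3 - <<'E'
from h import *
w=shot('wrist','wrist4'); s=w['state']; print(s['joints'].round(1),s['tcp_pos'].round(4),s['eef_rot'].round(2))
m=w['img'].max(2)<60; m[225:]=0
print(wrect(w,m,.024))
c=shot('top','top4')
E
```

```text
[  0.6   5.7 -29.5   0.  -54.7  82.6] [ 0.4407 -0.1873  0.1707] [ 1.80e+02 -2.00e-02 -6.79e+00]
[[447.0, -188.4, 91.2, 39.2, 173.7], [485.1, -457.7, 67.1, 61.0, 176.8], [513.7, 71.3, 140.6, 100.9, 173.1], [531.9, -10.9, 189.6, 48.9, 178.5], [559.2, -327.5, 76.6, 41.8, 168.3]]
```

View pics/wrist4.png

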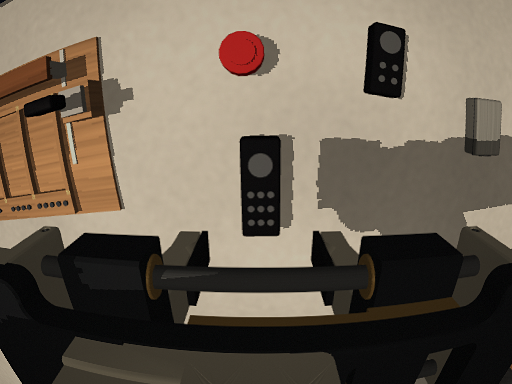

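The projector remote at (260,185) is in line with the jaws, and the knob at (45,105) now points along the row. I pick the remote up.

Call:
{"op": "arm_command", "data": {
  "travel": [
    [0, -0.002, -0.06],
    [0, -0.002, -0.12],
    [0, -0.002, -0.18],
    [0, -0.002, -0.22],
    [0, -0.002, -0.25],
    [0, -0.002, -0.277],
    [0, -0.002, -0.277],
    [0, -0.002, -0.277]
  ],
  "delta_rot": [
    [0, 0, 0],
    [0, 0, 0],
    [0, 0, 0],
    [0, 0, 0],
    [0, 0, 0],
    [0, 0, 0],
    [0, 0, 0],
    [0, 0, 0]
  ]
}}

```text
time_s: 14.25
tcp_pos: [0.4413, -0.1876, 0.0324]
eef_rot: [180.0, -0.0, -6.7]
contact_force: [-0.1, 0.6, 0.0]
gripper_width: 0.0613
gripper_force: 0.0
```

Call:
{"op": "arm_command", "data": {
  "travel": [
    [0, 0, 0],
    [0, 0, 0],
    [0, 0, 0],
    [0, 0, 0],
    [0, 0, 0.03],
    [0, 0, 0.06],
    [0, 0, 0.09],
    [0, 0, 0.12],
    [0, 0, 0.12]
  ],
  "delta_rot": [
    [0, 0, 0],
    [0, 0, 0],
    [0, 0, 0],
    [0, 0, 0],
    [0, 0, 0],
    [0, 0, 0],
    [0, 0, 0],
    [0, 0, 0],
    [0, 0, 0]
  ],
  "grip": 0,
  "newtons": 25
}}

```text
time_s: 15.38
tcp_pos: [0.4415, -0.1877, 0.0928]
eef_rot: [-180.0, -0.1, -6.7]
contact_force: [0.4, -0.3, -1.6]
gripper_width: 0.0393
gripper_force: 25.0
```

Call:
{"op": "arm_command", "data": {
  "travel": [
    [0, 0.05, 0],
    [0, 0.12, 0],
    [0, 0.2, 0],
    [0, 0.28, 0],
    [0, 0.36, 0],
    [0.02, 0.44, 0],
    [0.05, 0.52, 0],
    [0.08, 0.6, 0],
    [0.11, 0.68, 0],
    [0.13, 0.76, 0],
    [0.15, 0.84, 0],
    [0.165, 0.92, 0],
    [0.172, 0.97, 0],
    [0.172, 1.0, 0],
    [0.172, 1.0, 0],
    [0.172, 1.0, 0]
  ],
  "delta_rot": [
    [0, 0, 0],
    [0, 0, 0],
    [0, 0, 0],
    [0, 0, 0],
    [0, 0, 0.01],
    [0, 0, 0.02],
    [0, 0, 0.03],
    [0, 0, 0.04],
    [0, 0, 0.05],
    [0, 0, 0.059],
    [0, 0, 0.059],
    [0, 0, 0.059],
    [0, 0, 0.059],
    [0, 0, 0.059],
    [0, 0, 0.059],
    [0, 0, 0.059]
  ]
}}

```text
time_s: 17.38
tcp_pos: [0.5265, 0.3113, 0.0919]
eef_rot: [180.0, 0.0, -1.4]
contact_force: [1.0, -0.3, -0.5]
gripper_width: 0.0397
gripper_force: 25.0
```

```bash
python3 - <<'E'
from h import *
w=shot('wrist','wrist5'); s=w['state']; print(s['joints'].round(1),s['tcp_pos'].round(4),s['eef_rot'].round(2))
c=shot('scene'); im=c['img']; u,v=pix(c,(.527,.333,.03)).astype(int); print(u,v)
a=cv2.resize(im[v-70:v+70,u-90:u+90],(540,420),interpolation=cv2.INTER_CUBIC); b=cv2.resize(w['img'],(400,300))
o=np.zeros((420,800,3),np.uint8); o[:,260:]=a; 
cv2.imwrite('pics/p5.png',np.ascontiguousarray(w['img'][...,::-1]))
cv2.imwrite('pics/s5.png',a[...,::-1])
E
```

```text
[ 48.9  22.5 -18.3  -0.  -49.2  39.7] [0.5265 0.3113 0.0919] [ 1.7997e+02  4.0000e-02 -1.4100e+00]
390 226
```

View pics/p5.png

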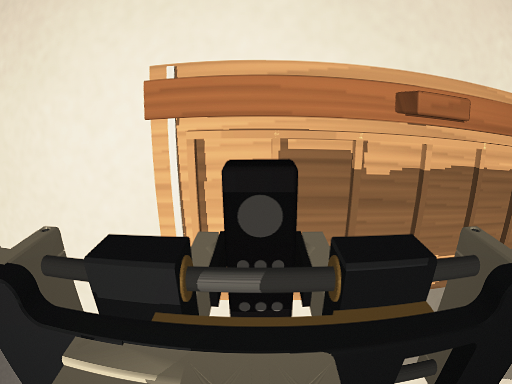

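Call:
{"op": "arm_command", "data": {
  "travel": [
    [0.002, 0.02, 0],
    [0.002, 0.04, 0],
    [0.002, 0.049, 0],
    [0.002, 0.049, 0],
    [0.002, 0.049, 0]
  ],
  "delta_rot": [
    [0, 0, 0],
    [0, 0, 0],
    [0, 0, 0],
    [0, 0, 0],
    [0, 0, 0]
  ]
}}

```text
time_s: 18.1
tcp_pos: [0.5277, 0.3367, 0.0919]
eef_rot: [180.0, 0.0, -1.4]
contact_force: [1.3, 0.2, -0.8]
gripper_width: 0.0399
gripper_force: 25.0
```

```bash
python3 - <<'E'
from h import *
w=shot('wrist','wrist6'); s=w['state']; print(s['tcp_pos'].round(4),s['eef_rot'].round(2))
g=w['img'].max(2).astype(int)
print('colfront',g[140:200:2,260].tolist())
print('row190',g[190,200:330:3].tolist())
for v in (158,160,162): print(v,wray(w,(260,v),s['tcp_pos'][2]-.032)[:2].round(4))
for v in (180,183,186): print(v,wray(w,(260,v),s['tcp_pos'][2]-.008)[:2].round(4))
print('far wall', g[110:160,230].tolist(), wray(w,(230,131),.013)[:2])
print([ (p,wpix(w,p).round(1).tolist()) for p in [(.5828,.3327,.013),(.5828,.36,.013),(.5828,.30,.013)]])
e=cv2.resize(w['img'][90:240,150:350],(800,600),interpolation=cv2.INTER_CUBIC); cv2.imwrite('pics/p6.png',e[...,::-1])
E
```

```text
[0.5277 0.3367 0.0919] [ 1.7998e+02  1.0000e-02 -1.3700e+00]
colfront [229, 227, 220, 213, 219, 224, 229, 231, 230, 207, 5, 9, 9, 14, 18, 18, 21, 21, 22, 19, 21, 20, 20, 20, 21, 13, 12, 17, 60, 58]
row190 [214, 238, 237, 245, 128, 218, 217, 203, 12, 13, 16, 13, 12, 14, 12, 12, 11, 13, 13, 14, 13, 11, 12, 13, 13, 13, 13, 13, 14, 12, 12, 11, 8, 127, 129, 121, 122, 123, 125, 126, 125, 126, 126, 125]
158 [0.5774 0.3353]
160 [0.5762 0.3354]
162 [0.5751 0.3354]
180 [0.5701 0.3355]
183 [0.5686 0.3356]
186 [0.567  0.3356]
far wall [166, 158, 152, 145, 144, 145, 124, 155, 215, 225, 225, 227, 228, 229, 232, 232, 231, 229, 228, 211, 170, 198, 227, 225, 224, 224, 225, 227, 231, 138, 129, 134, 131, 131, 131, 133, 132, 127, 122, 122, 124, 127, 132, 134, 135, 137, 136, 135, 136, 94] [0.59024827 0.35709144]
[((0.5828, 0.3327, 0.013), [263.5, 140.0]), ((0.5828, 0.36, 0.013), [226.5, 141.1]), ((0.5828, 0.3, 0.013), [307.5, 139.4])]
```

View pics/p6.png

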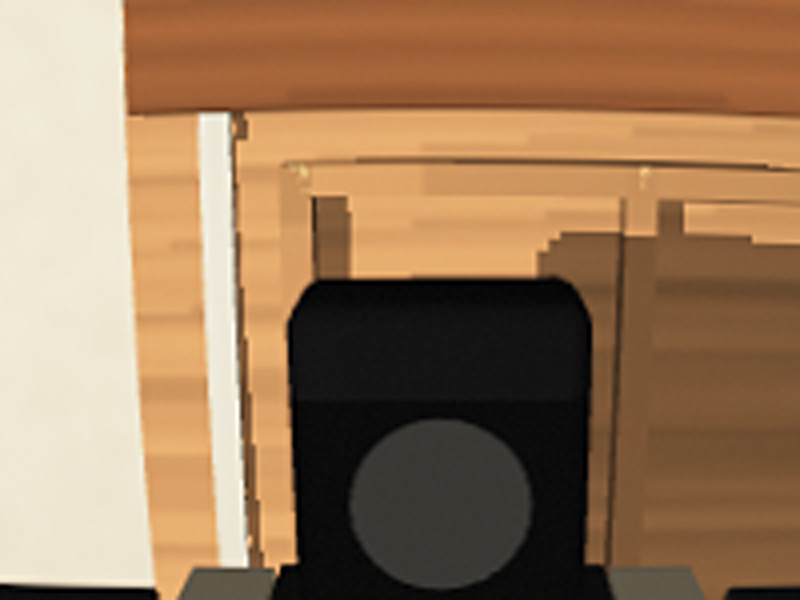

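```bash
python3 - <<'E'
from h import *
c=shot('wrist'); im=cv2.imread('pics/wrist4.png'); g=im.max(2).astype(int)
c['state']=dict(tcp_pos=np.array([.4407,-.1873,.1707]),eef_rot=np.array([180,-.02,-6.79]))
print(g[128:150,252].tolist(), g[226:242,262].tolist()); print(g[200,230:295].tolist())
for col in(255,):
  for v in (135,137): print(v,wray(c,(col,v),0)[:2].round(4),wray(c,(col,v),.024)[:2].round(4))
  for v in (235,237): print(v,wray(c,(col,v),.0)[:2].round(4),wray(c,(col,v),.024)[:2].round(4))
e=cv2.resize(im[125:245,220:310],(600,800)[::1],interpolation=cv2.INTER_CUBIC)
E
```

```text
[186, 185, 186, 186, 186, 186, 194, 111, 3, 0, 9, 11, 14, 15, 15, 13, 14, 14, 14, 14, 15, 13] [12, 12, 11, 12, 13, 12, 11, 11, 9, 13, 157, 202, 198, 195, 197, 196]
[189, 189, 189, 190, 189, 189, 189, 189, 190, 191, 174, 99, 5, 10, 12, 13, 14, 13, 13, 12, 14, 12, 11, 13, 11, 12, 12, 14, 14, 12, 13, 12, 10, 12, 11, 11, 13, 13, 12, 11, 12, 12, 13, 10, 12, 12, 13, 13, 7, 1, 76, 107, 104, 103, 105, 103, 103, 103, 102, 101, 98, 160, 182, 186, 189]
135 [ 0.4914 -0.1882] [ 0.4936 -0.1888]
137 [ 0.4893 -0.1879] [ 0.4916 -0.1886]
235 [ 0.3792 -0.1742] [ 0.39  -0.176]
237 [ 0.3766 -0.1739] [ 0.3877 -0.1757]
```

Call:
{"op": "arm_command", "data": {
  "travel": [
    [0.004, -0.003, -0.02],
    [0.004, -0.003, -0.04],
    [0.004, -0.003, -0.06],
    [0.004, -0.003, -0.075],
    [0.004, -0.003, -0.09],
    [0.004, -0.003, -0.1],
    [0.004, -0.003, -0.106],
    [0.004, -0.003, -0.109],
    [0.004, -0.003, -0.109]
  ],
  "delta_rot": [
    [0, 0, 0],
    [0, 0, 0],
    [0, 0, 0],
    [0, 0, 0],
    [0, 0, 0],
    [0, 0, 0],
    [0, 0, 0],
    [0, 0, 0],
    [0, 0, 0]
  ]
}}

```text
time_s: 19.32
tcp_pos: [0.53, 0.3354, 0.0377]
eef_rot: [-180.0, -0.0, -1.4]
contact_force: [0.6, -0.2, -1.4]
gripper_width: 0.0397
gripper_force: 25.0
```

Call:
{"op": "arm_command", "data": {
  "travel": [
    [0, 0, -0.002],
    [0, 0, -0.003],
    [0, 0, -0.003]
  ],
  "delta_rot": [
    [0, 0, 0],
    [0, 0, 0],
    [0, 0, 0]
  ]
}}

```text
time_s: 19.7
tcp_pos: [0.53, 0.3355, 0.0374]
eef_rot: [-180.0, -0.0, -1.4]
contact_force: [-3.4, -1.7, 8.4]
gripper_width: 0.0396
gripper_force: 25.0
```

Call:
{"op": "arm_command", "data": {
  "travel": [
    [0, 0, 0],
    [0, 0, 0],
    [0, 0, 0],
    [0, 0, 0.05],
    [0, 0, 0.12],
    [0, 0, 0.2],
    [0, 0, 0.24],
    [0, 0, 0.24]
  ],
  "delta_rot": [
    [0, 0, 0],
    [0, 0, 0],
    [0, 0, 0],
    [0, 0, 0],
    [0, 0, 0],
    [0, 0, 0],
    [0, 0, 0],
    [0, 0, 0]
  ],
  "grip": 0.6
}}

```text
time_s: 20.7
tcp_pos: [0.5306, 0.336, 0.1579]
eef_rot: [-179.9, -0.1, -1.4]
contact_force: [-0.9, -0.4, -1.0]
gripper_width: 0.0527
gripper_force: 0.0
```

```bash
python3 - <<'E'
from h import *
w=shot('wrist','wrist7'); s=w['state']; print(s['tcp_pos'].round(4),s['eef_rot'].round(2))
m=w['img'].max(2)<60; m[225:]=0
print(wrect(w,m,.029))
c=shot('top','top7'); V=c['img'].max(2); hsv=cv2.cvtColor(c['img'],cv2.COLOR_RGB2HSV); H,S=hsv[...,0],hsv[...,1]
f=.64
def q(x0,y0,x1,y1): return [int(v*f) for v in(x0,y0,x1,y1)]
print('short',rect(c,(V<60),.024,q(520,230,625,350)))
print('click',rect(c,(S>150)&(V>70)&((H<8)|(H>172)),.024,q(430,235,545,340)))
E
```

```text
[0.5306 0.336  0.1579] [-1.7985e+02 -1.4000e-01 -1.3700e+00]
[[524.6, 49.3, 78.7, 40.9, 178.3], [540.3, 335.2, 82.8, 39.5, 179.1], [739.2, 77.5, 107.3, 25.8, 105.8], [638.1, 635.8, 295.5, 72.0, 172.7]]
short [ 560.4 -330.2   75.9   37.3  168.5]
click [ 5.769e+02 -1.850e+02  4.020e+01  3.980e+01  4.000e-01]
```

View pics/wrist7.png

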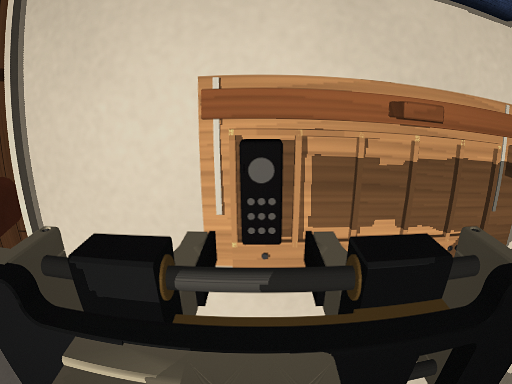

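The projector remote lies flat in pocket 1 at (261,192). I'm off to the short remote.

Call:
{"op": "arm_command", "data": {
  "travel": [
    [0, -0.1, 0],
    [0, -0.2, 0],
    [0, -0.3, 0],
    [0, -0.4, 0],
    [0, -0.5, 0],
    [0.02, -0.6, 0],
    [0.04, -0.7, 0],
    [0.06, -0.8, 0],
    [0.06, -0.9, 0],
    [0.06, -1.0, 0],
    [0.06, -1.0, 0]
  ],
  "delta_rot": [
    [0, 0, 0],
    [0, 0, 0],
    [0, 0, 0],
    [0, 0, 0],
    [0, 0, -0.02],
    [0, 0, -0.04],
    [0, 0, -0.06],
    [0, 0, -0.08],
    [0, 0, -0.1],
    [0, 0, -0.112],
    [0, 0, -0.112]
  ]
}}

```text
time_s: 22.18
tcp_pos: [0.5586, -0.1676, 0.1542]
eef_rot: [180.0, 0.2, -11.7]
contact_force: [-0.2, 1.6, -0.7]
gripper_width: 0.0529
gripper_force: 0.0
```

Call:
{"op": "arm_command", "data": {
  "travel": [
    [0, -0.1, 0],
    [0, -0.2, 0],
    [0, -0.3, 0],
    [0, -0.331, 0],
    [0, -0.331, 0],
    [0, -0.331, 0]
  ],
  "delta_rot": [
    [0, 0, 0],
    [0, 0, 0],
    [0, 0, 0],
    [0, 0, 0],
    [0, 0, 0],
    [0, 0, 0]
  ]
}}

```text
time_s: 22.92
tcp_pos: [0.5598, -0.3289, 0.1556]
eef_rot: [-180.0, 0.0, -11.4]
contact_force: [0.5, -0.1, 0.3]
gripper_width: 0.0524
gripper_force: 0.0
```

```bash
cat >> h.py <<'E'
def ends(c,z,h,thr=60,col=None):
    "dark object ahead: bottom front edge (z) and near top edge (z+h) along tool x, lateral centre"
    g=c['img'].max(2)<thr; g[:, :150]=0; g[:,370:]=0; g[240:]=0
    n,l,st,ce=cv2.connectedComponentsWithStats(cv2.morphologyEx(g.astype(np.uint8),cv2.MORPH_CLOSE,np.ones((15,15))))
    return [(st[i].tolist(),ce[i].round(1).tolist()) for i in range(1,n) if st[i][4]>300]
E
python3 - <<'E'
from h import *
w=shot('wrist','wrist8'); s=w['state']; print(s['joints'].round(1),s['tcp_pos'].round(4),s['eef_rot'].round(2))
m=w['img'].max(2)<60; m[225:]=0; print(wrect(w,m,.024))
E_=ends(w,0,0); print(E_)
for st,ce in E_:
    u=st[0]+st[2]/2; f=wray(w,(ce[0],st[1]),0); n=wray(w,(ce[0],st[1]+st[3]),.024); print('front',f.round(4),'near',n.round(4),'mid',((f+n)/2).round(4))
E
```

```text
[-13.3  22.   -9.5  -0.  -58.6  91.9] [ 0.5598 -0.3289  0.1556] [-1.7998e+02  5.0000e-02 -1.1410e+01]
[[563.1, -332.9, 74.5, 34.9, 167.8], [547.0, -622.6, 103.8, 13.7, 179.9], [777.7, -156.1, 172.8, 75.2, 63.4]]
[([245, 149, 37, 78, 2452], [262.9, 189.7])]
front [ 0.5961 -0.3393  0.    ] near [ 0.5237 -0.3246  0.024 ] mid [ 0.5599 -0.3319  0.012 ]
```

Call:
{"op": "arm_command", "data": {
  "travel": [
    [0, -0.005, -0.06],
    [0, -0.005, -0.12],
    [0, -0.005, -0.18],
    [0, -0.005, -0.21],
    [0, -0.005, -0.235],
    [0, -0.005, -0.247],
    [0, -0.005, -0.247],
    [0, -0.005, -0.247]
  ],
  "delta_rot": [
    [0, 0, -0.004],
    [0, 0, -0.004],
    [0, 0, -0.004],
    [0, 0, -0.004],
    [0, 0, -0.004],
    [0, 0, -0.004],
    [0, 0, -0.004],
    [0, 0, -0.004]
  ]
}}

```text
time_s: 23.98
tcp_pos: [0.5604, -0.3329, 0.0333]
eef_rot: [180.0, -0.1, -11.8]
contact_force: [0.8, 0.2, 0.3]
gripper_width: 0.0526
gripper_force: 0.0
```

Call:
{"op": "arm_command", "data": {
  "travel": [
    [0, 0, 0],
    [0, 0, 0],
    [0, 0, 0],
    [0, 0, 0],
    [0, 0, 0.03],
    [0, 0, 0.06],
    [0, 0, 0.09],
    [0, 0, 0.12],
    [0, 0, 0.12]
  ],
  "delta_rot": [
    [0, 0, 0],
    [0, 0, 0],
    [0, 0, 0],
    [0, 0, 0],
    [0, 0, 0],
    [0, 0, 0],
    [0, 0, 0],
    [0, 0, 0],
    [0, 0, 0]
  ],
  "grip": 0,
  "newtons": 25
}}

```text
time_s: 25.1
tcp_pos: [0.5608, -0.333, 0.0945]
eef_rot: [180.0, -0.2, -11.8]
contact_force: [0.5, 0.8, -1.6]
gripper_width: 0.0354
gripper_force: 25.0
```

Call:
{"op": "arm_command", "data": {
  "travel": [
    [-0.03, 0.06, 0],
    [-0.08, 0.14, 0],
    [-0.13, 0.22, 0],
    [-0.18, 0.3, 0],
    [-0.2, 0.38, 0],
    [-0.22, 0.46, 0],
    [-0.22, 0.54, 0],
    [-0.22, 0.62, 0],
    [-0.22, 0.7, 0],
    [-0.22, 0.78, 0],
    [-0.2, 0.86, 0],
    [-0.15, 0.93, 0],
    [-0.1, 0.98, 0],
    [-0.068, 1.0, 0],
    [-0.068, 1.0, 0]
  ],
  "delta_rot": [
    [0, 0, 0],
    [0, 0, 0],
    [0, 0, 0],
    [0, 0, 0.02],
    [0, 0, 0.04],
    [0, 0, 0.06],
    [0, 0, 0.08],
    [0, 0, 0.1],
    [0, 0, 0.117],
    [0, 0, 0.117],
    [0, 0, 0.117],
    [0, 0, 0.117],
    [0, 0, 0.117],
    [0, 0, 0.117],
    [0, 0, 0.117]
  ]
}}

```text
time_s: 26.98
tcp_pos: [0.5264, 0.1679, 0.0918]
eef_rot: [180.0, 0.0, -1.3]
contact_force: [-0.6, 0.5, -1.2]
gripper_width: 0.0358
gripper_force: 25.0
```

Call:
{"op": "arm_command", "data": {
  "travel": [
    [0, 0.06, 0],
    [0, 0.12, 0],
    [0, 0.17, 0],
    [0, 0.2, 0],
    [0, 0.2, 0],
    [0, 0.2, 0]
  ],
  "delta_rot": [
    [0, 0, 0],
    [0, 0, 0],
    [0, 0, 0],
    [0, 0, 0],
    [0, 0, 0],
    [0, 0, 0]
  ]
}}

```text
time_s: 27.72
tcp_pos: [0.5256, 0.2667, 0.0924]
eef_rot: [180.0, 0.0, -1.3]
contact_force: [0.2, -0.7, -0.9]
gripper_width: 0.0355
gripper_force: 25.0
```

```bash
python3 - <<'E'
from h import *
w=shot('wrist','wrist9'); s=w['state']; print(s['joints'].round(1),s['tcp_pos'].round(4),s['eef_rot'].round(2),s['gripper_width'])
e=cv2.resize(w['img'][90:270,100:400],(800,480),interpolation=cv2.INTER_CUBIC); cv2.imwrite('pics/p9.png',e[...,::-1])
for X in [(.5262,.2682+.029,.005),(.5262,.2682-.029,.005)]:
   print(wpix(w,(X[0]+.055,X[1],X[2])))
E
```

```text
[ 45.9  20.7 -21.2  -0.  -48.1  42.8] [0.5256 0.2667 0.0924] [ 1.7998e+02  3.0000e-02 -1.3000e+00] 0.03554604927007505
[218.47677192 139.42735451]
[294.04824045 137.59444785]
```

View pics/p9.png

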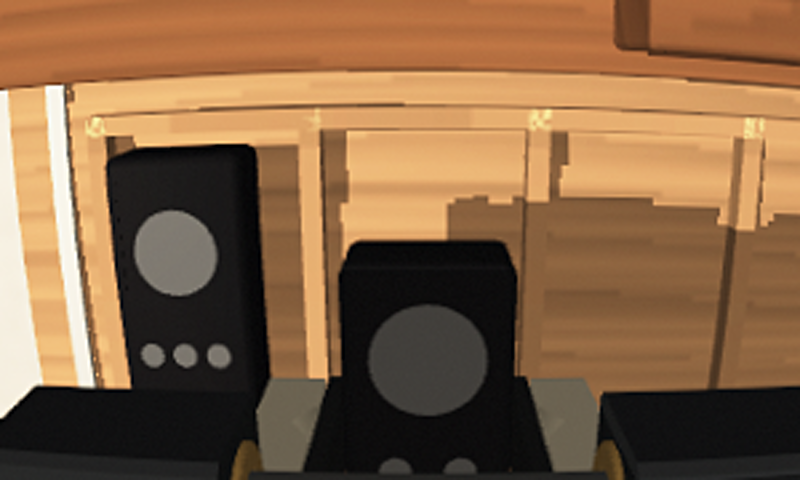

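The short remote is centred between pocket 2's walls, which are at (322) and (526) in the crop. I lower it.

Call:
{"op": "arm_command", "data": {
  "travel": [
    [0, 0, -0.02],
    [0, 0, -0.04],
    [0, 0, -0.06],
    [0, 0, -0.075],
    [0, 0, -0.09],
    [0, 0, -0.1],
    [0, 0, -0.107],
    [0, 0, -0.111],
    [0, 0, -0.113],
    [0, 0, -0.113]
  ],
  "delta_rot": [
    [0, 0, 0],
    [0, 0, 0],
    [0, 0, 0],
    [0, 0, 0],
    [0, 0, 0],
    [0, 0, 0],
    [0, 0, 0],
    [0, 0, 0],
    [0, 0, 0],
    [0, 0, 0]
  ]
}}

```text
time_s: 29.02
tcp_pos: [0.5259, 0.2673, 0.0378]
eef_rot: [-180.0, -0.0, -1.3]
contact_force: [-5.5, -2.4, 14.7]
gripper_width: 0.0359
gripper_force: 25.0
```

Call:
{"op": "arm_command", "data": {
  "travel": [
    [0, 0, 0.001],
    [0, 0, 0.001],
    [0, 0, 0.001],
    [0, 0, 0.04],
    [0, 0, 0.12],
    [0, 0, 0.2],
    [0, 0, 0.24],
    [0, -0.08, 0.24],
    [0, -0.18, 0.24],
    [0, -0.28, 0.24],
    [0, -0.38, 0.24],
    [0, -0.48, 0.24],
    [0, -0.58, 0.24],
    [0, -0.68, 0.24],
    [0, -0.78, 0.24],
    [-0.02, -0.88, 0.24],
    [-0.04, -0.96, 0.24],
    [-0.06, -1.0, 0.24],
    [-0.06, -1.0, 0.24]
  ],
  "delta_rot": [
    [0, 0, 0],
    [0, 0, 0],
    [0, 0, 0],
    [0, 0, 0],
    [0, 0, 0],
    [0, 0, 0],
    [0, 0, 0],
    [0, 0, -0.1],
    [0, 0, -0.2],
    [0, 0, -0.3],
    [0, 0, -0.4],
    [0, 0, -0.5],
    [0, 0, -0.6],
    [0, 0, -0.7],
    [0, 0, -0.8],
    [0, 0, -0.9],
    [0, 0, -0.99],
    [0, 0, -0.99],
    [0, 0, -0.99]
  ],
  "grip": 0.5
}}

```text
time_s: 31.4
tcp_pos: [0.4951, -0.2339, 0.1558]
eef_rot: [180.0, 0.0, -90.5]
contact_force: [-0.0, -0.4, 0.4]
gripper_width: 0.0438
gripper_force: 0.0
```

```bash
python3 - <<'E'
from h import *
w=shot('wrist','wrist10'); s=w['state']; print(s['joints'].round(1),s['tcp_pos'].round(4),s['eef_rot'].round(2))
c=shot('top','top10'); V=c['img'].max(2); hsv=cv2.cvtColor(c['img'],cv2.COLOR_RGB2HSV); H,S=hsv[...,0],hsv[...,1]
x0,y0=395,190; sub=c['img'][y0:y0+60,x0:x0+60]
e=cv2.resize(sub,(480,480),interpolation=cv2.INTER_CUBIC)
d=cv2.resize(c['img'][135:250,85:275],None,fx=4,fy=4,interpolation=cv2.INTER_CUBIC)
print(d.shape)
cv2.imwrite('pics/d10.png',d[...,::-1])
E
```

```text
[ -4.8  13.1 -22.5  -0.  -54.4   4.3] [ 0.4951 -0.2339  0.1558] [179.96   0.   -90.52]
(460, 760, 3)
```

View pics/wrist10.png

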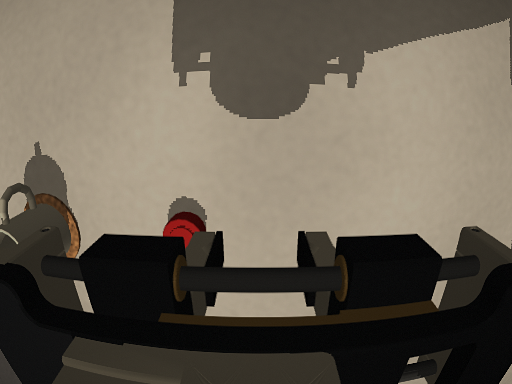

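The tin isn't visible where I expected it; only the clicker shows, at (185,228). I check the top view.

```bash
python3 - <<'E'
from h import *
w=shot('wrist'); print(wpix(w,(.485,-.463,.02)),wpix(w,(.577,-.185,.024)))
h=cv2.imread('pics/top10.png'); cv2.imwrite('pics/top10b.png',cv2.resize(h,(800,600),interpolation=cv2.INTER_CUBIC))
E
```

```text
[269.64441725 -41.59025598] [181.61289608 236.98615211]
```

View pics/top10b.png

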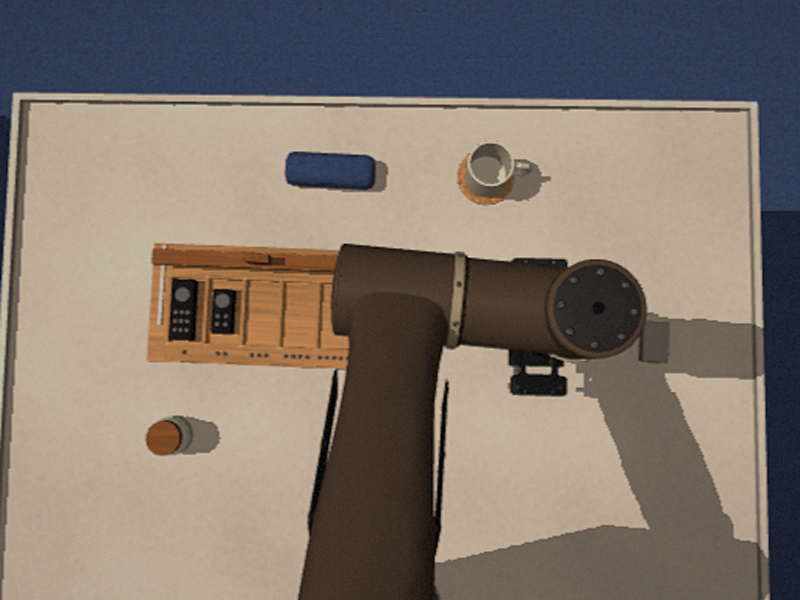

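The tin is still in place at (655,342), simply out of the wrist's view. Pockets 1 and 2 look good.

Call:
{"op": "arm_command", "data": {
  "travel": [
    [0, -0.08, 0],
    [0, -0.16, 0],
    [-0.01, -0.24, 0],
    [-0.02, -0.3, 0],
    [-0.02, -0.33, 0],
    [-0.02, -0.33, 0],
    [-0.02, -0.33, 0]
  ],
  "delta_rot": [
    [0, 0, 0],
    [0, 0, 0],
    [0, 0, 0],
    [0, 0, 0],
    [0, 0, 0],
    [0, 0, 0],
    [0, 0, 0]
  ],
  "grip": 1
}}

```text
time_s: 32.42
tcp_pos: [0.4863, -0.3967, 0.156]
eef_rot: [180.0, 0.0, -90.3]
contact_force: [0.5, 0.4, 0.8]
gripper_width: 0.0874
gripper_force: 0.0
```

```bash
python3 - <<'E'
from h import *
c=shot('top'); print('top tin',ray(c,(419.9,219),.026).round(4))
w=shot('wrist','wrist11'); s=w['state']; print(s['joints'].round(1),s['tcp_pos'].round(4),s['eef_rot'].round(2))
print(wpix(w,(.486,-.463,.026)))
im=w['img']; hsv=cv2.cvtColor(im,cv2.COLOR_RGB2HSV)
for p in [(260,60),(300,60),(260,100),(256,140),(256,160),(256,180)]: print(p,im[p[1],p[0]],end=' ')
cv2.imwrite('pics/p11.png',im[0:260,100:420][...,::-1])
E
```

```text
top tin [ 0.4842 -0.4677  0.026 ]
[-21.4  20.1 -12.4  -0.  -57.6  21.1] [ 0.4863 -0.3967  0.1562] [-1.7999e+02  1.0000e-02 -9.0320e+01]
[259.82071716 121.83710379]
(260, 60) [78 72 62] (300, 60) [79 73 62] (260, 100) [106 100  87] (256, 140) [102  95  84] (256, 160) [151 139 120] (256, 180) [151 140 121]
```

View pics/p11.png

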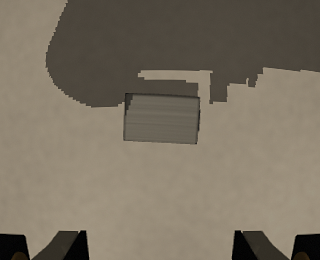

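```bash
python3 - <<'E'
from h import *
w=shot('wrist'); P=np.array([wray(w,p,.026)[:2] for p in [(225.5,94.5),(299,97),(297.5,143),(223.5,139.5)]])*1000
print(P.round(1),P.mean(0).round(1),cv2.minAreaRect(P.astype(np.float32)), w['state']['tcp_pos'])
E
```

```text
[[ 516.6 -488.4]
 [ 450.7 -485.9]
 [ 451.6 -443.7]
 [ 519.2 -447.3]] [ 484.5 -466.3] ((484.30413818359375, -466.576416015625), (42.14845657348633, 67.65426635742188), 86.94656372070312) [ 0.48627404 -0.3966977   0.1561989 ]
```

Call:
{"op": "arm_command", "data": {
  "travel": [
    [-0.004, -0.07, 0],
    [-0.004, -0.14, 0],
    [-0.004, -0.14, -0.02],
    [-0.004, -0.14, -0.08],
    [-0.004, -0.14, -0.14],
    [-0.004, -0.14, -0.19],
    [-0.004, -0.14, -0.22],
    [-0.004, -0.14, -0.244],
    [-0.004, -0.14, -0.244],
    [-0.004, -0.14, -0.244]
  ],
  "delta_rot": [
    [0, 0, -0.02],
    [0, 0, -0.025],
    [0, 0, -0.025],
    [0, 0, -0.025],
    [0, 0, -0.025],
    [0, 0, -0.025],
    [0, 0, -0.025],
    [0, 0, -0.025],
    [0, 0, -0.025],
    [0, 0, -0.025]
  ]
}}

```text
time_s: 33.83
tcp_pos: [0.4844, -0.4679, 0.0349]
eef_rot: [-179.9, -0.0, -92.6]
contact_force: [0.4, 0.0, 1.1]
gripper_width: 0.0875
gripper_force: 0.0
```

Call:
{"op": "arm_command", "data": {
  "travel": [
    [0, 0, 0],
    [0, 0, 0],
    [0, 0, 0],
    [0, 0, 0],
    [0, 0, 0.03],
    [0, 0, 0.06],
    [0, 0, 0.09],
    [0, 0, 0.12],
    [0, 0, 0.12]
  ],
  "delta_rot": [
    [0, 0, 0],
    [0, 0, 0],
    [0, 0, 0],
    [0, 0, 0],
    [0, 0, 0],
    [0, 0, 0],
    [0, 0, 0],
    [0, 0, 0],
    [0, 0, 0]
  ],
  "grip": 0,
  "newtons": 30
}}

```text
time_s: 34.95
tcp_pos: [0.4847, -0.4682, 0.0961]
eef_rot: [-179.8, -0.1, -92.6]
contact_force: [-0.7, -0.6, -0.9]
gripper_width: 0.0677
gripper_force: 30.0
```

Call:
{"op": "arm_command", "data": {
  "travel": [
    [0, 0.05, 0],
    [0, 0.12, 0],
    [0, 0.2, 0],
    [-0.02, 0.28, 0],
    [-0.04, 0.36, 0],
    [-0.06, 0.44, 0],
    [-0.06, 0.52, 0],
    [-0.06, 0.6, 0],
    [-0.06, 0.68, 0],
    [-0.06, 0.76, 0],
    [-0.06, 0.84, 0],
    [-0.06, 0.92, 0],
    [-0.06, 1.0, 0],
    [-0.06, 1.0, 0]
  ],
  "delta_rot": [
    [0, 0, 0.01],
    [0, 0, 0.014],
    [0, 0, 0.014],
    [0, 0, 0.014],
    [0, 0, 0.014],
    [0, 0, 0.014],
    [0, 0, 0.014],
    [0, 0, 0.014],
    [0, 0, 0.014],
    [0, 0, 0.014],
    [0, 0, 0.014],
    [0, 0, 0.014],
    [0, 0, 0.014],
    [0, 0, 0.014]
  ]
}}

```text
time_s: 36.7
tcp_pos: [0.454, 0.0343, 0.094]
eef_rot: [-180.0, 0.0, -91.2]
contact_force: [-0.2, -0.4, -0.9]
gripper_width: 0.0677
gripper_force: 30.0
```

Call:
{"op": "arm_command", "data": {
  "travel": [
    [0, 0.06, 0],
    [0, 0.12, 0],
    [0.02, 0.18, 0],
    [0.06, 0.24, 0],
    [0.1, 0.3, 0],
    [0.13, 0.34, 0],
    [0.14, 0.34, 0],
    [0.14, 0.34, 0],
    [0.14, 0.34, 0]
  ],
  "delta_rot": [
    [0, 0, 0],
    [0, 0, 0],
    [0, 0, 0],
    [0, 0, 0],
    [0, 0, 0],
    [0, 0, 0],
    [0, 0, 0],
    [0, 0, 0],
    [0, 0, 0]
  ]
}}

```text
time_s: 37.83
tcp_pos: [0.5233, 0.2012, 0.0939]
eef_rot: [180.0, -0.0, -91.4]
contact_force: [0.0, -0.2, -1.0]
gripper_width: 0.0678
gripper_force: 30.0
```

```bash
python3 - <<'E'
from h import *
w=shot('wrist','wrist12'); s=w['state']; print(s['joints'].round(1),s['tcp_pos'].round(4),s['eef_rot'].round(2),s['gripper_width'])
e=cv2.resize(w['img'][60:260,130:390],(780,600),interpolation=cv2.INTER_CUBIC); cv2.imwrite('pics/p12.png',e[...,::-1])
for y in(.203-.029,.203-.035): print(y,wpix(w,(.51,y,.013)))
c=shot('top'); V=c['img'].max(2); hsv=cv2.cvtColor(c['img'],cv2.COLOR_RGB2HSV); H,S=hsv[...,0],hsv[...,1]
try: print('click',rect(c,(S>150)&(V>70)&((H<8)|(H>172)),.024,[275,150,350,218]))
except Exception as e: print(e)
E
```

```text
[ 41.   18.3 -24.8  -0.  -46.9 -42.4] [0.5233 0.2012 0.0939] [ 1.7996e+02 -2.0000e-02 -9.1420e+01] 0.06781004998867765
0.17400000000000002 [276.31263596 176.19265575]
0.168 [276.2190884  168.49861546]
click [ 5.769e+02 -1.850e+02  4.020e+01  3.980e+01  4.000e-01]
```

View pics/p12.png

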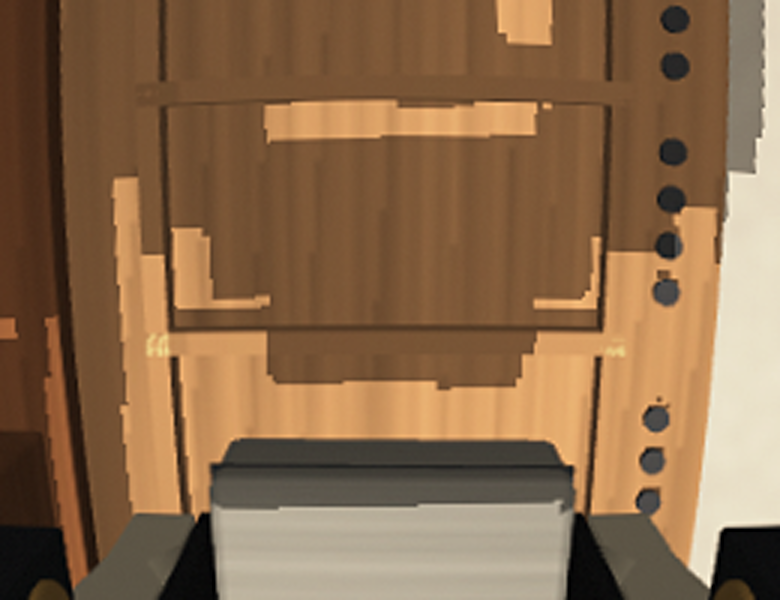

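The tin sits above pocket 3 with its wall line where predicted, at px row 169. I lower it.

Call:
{"op": "arm_command", "data": {
  "travel": [
    [0.002, 0.001, -0.02],
    [0.002, 0.001, -0.04],
    [0.002, 0.001, -0.06],
    [0.002, 0.001, -0.075],
    [0.002, 0.001, -0.09],
    [0.002, 0.001, -0.1],
    [0.002, 0.001, -0.107],
    [0.002, 0.001, -0.111],
    [0.002, 0.001, -0.111]
  ],
  "delta_rot": [
    [0, 0, 0],
    [0, 0, 0],
    [0, 0, 0],
    [0, 0, 0],
    [0, 0, 0],
    [0, 0, 0],
    [0, 0, 0],
    [0, 0, 0],
    [0, 0, 0]
  ]
}}

```text
time_s: 39.05
tcp_pos: [0.5248, 0.2028, 0.0395]
eef_rot: [-180.0, 0.0, -91.4]
contact_force: [-4.0, -1.0, 7.4]
gripper_width: 0.0678
gripper_force: 30.0
```

Call:
{"op": "arm_command", "data": {
  "travel": [
    [0, 0, 0.001],
    [0, 0, 0.001],
    [0, 0, 0.001],
    [0, 0, 0.04],
    [0, 0, 0.12],
    [0, 0, 0.2],
    [0, 0, 0.24],
    [0.02, -0.1, 0.24],
    [0.04, -0.2, 0.24],
    [0.06, -0.3, 0.24],
    [0.08, -0.4, 0.24],
    [0.1, -0.5, 0.24],
    [0.104, -0.6, 0.24],
    [0.104, -0.64, 0.24],
    [0.104, -0.64, 0.24],
    [0.104, -0.64, 0.24]
  ],
  "delta_rot": [
    [0, 0, 0],
    [0, 0, 0],
    [0, 0, 0],
    [0, 0, 0],
    [0, 0, 0],
    [0, 0, 0],
    [0, 0, 0],
    [0, 0, 0],
    [0, 0, 0],
    [0, 0, 0],
    [0, 0, 0],
    [0, 0, 0],
    [0, 0, 0],
    [0, 0, 0],
    [0, 0, 0],
    [0, 0, 0]
  ],
  "grip": 0.88
}}

```text
time_s: 41.05
tcp_pos: [0.5769, -0.1165, 0.1585]
eef_rot: [180.0, 0.0, -91.4]
contact_force: [0.5, -0.4, -0.1]
gripper_width: 0.077
gripper_force: 0.0
```

```bash
python3 - <<'E'
from h import *
w=shot('wrist','wrist13'); s=w['state']; print(s['joints'].round(1),s['tcp_pos'].round(4),s['eef_rot'].round(2))
hsv=cv2.cvtColor(w['img'],cv2.COLOR_RGB2HSV); H,S,V=[hsv[...,i] for i in range(3)]
m=(S>150)&(V>40)&((H<8)|(H>172)); print('all',wrect(w,m,.024), wrect(w,m,.012)); 
print(wpix(w,(.577,-.185,.024)), np.argwhere(m).mean(0), np.argwhere(m).min(0),np.argwhere(m).max(0))
t=shot('top'); print(1)
im=t['img'][135:250,85:275]; cv2.imwrite('pics/d13.png',cv2.resize(im,None,fx=4,fy=4,interpolation=cv2.INTER_CUBIC)[...,::-1])
# tin, remotes in pockets
V=t['img'].max(2); print('p1',rect(t,V<60,.029,[106,170,128,222]),'p2',rect(t,V<60,.029,[132,170,156,222]))
E
```

```text
[  7.6  16.5 -17.3  -0.  -56.2  -8.9] [ 0.5769 -0.1165  0.1585] [ 1.800e+02  1.000e-02 -9.136e+01]
all [[576.1, -185.6, 42.2, 41.7, 178.6]] [[576.1, -185.2, 44.0, 43.5, 178.6]]
[257.97699624 119.28779822] [118.66530374 259.01518692] [ 96 236] [141 282]
1
p1 [528.5 331.4 103.6  43.9 178.7] p2 [522.7 258.2 106.7  50.7 174.9]
```

Call:
{"op": "arm_command", "data": {
  "travel": [
    [-0.001, -0.07, 0],
    [-0.001, -0.138, 0],
    [-0.001, -0.138, -0.03],
    [-0.001, -0.138, -0.09],
    [-0.001, -0.138, -0.15],
    [-0.001, -0.138, -0.2],
    [-0.001, -0.138, -0.23],
    [-0.001, -0.138, -0.252],
    [-0.001, -0.138, -0.252],
    [-0.001, -0.138, -0.252]
  ],
  "delta_rot": [
    [0, 0, 0],
    [0, 0, 0],
    [0, 0, 0],
    [0, 0, 0],
    [0, 0, 0],
    [0, 0, 0],
    [0, 0, 0],
    [0, 0, 0],
    [0, 0, 0],
    [0, 0, 0]
  ]
}}

```text
time_s: 42.4
tcp_pos: [0.577, -0.1862, 0.0333]
eef_rot: [-179.9, -0.0, -91.4]
contact_force: [0.1, -0.1, 0.5]
gripper_width: 0.0772
gripper_force: 0.0
```

Call:
{"op": "arm_command", "data": {
  "travel": [
    [0, 0, 0],
    [0, 0, 0],
    [0, 0, 0],
    [0, 0, 0],
    [0, 0, 0],
    [0, 0, 0.03],
    [0, 0, 0.06],
    [0, 0, 0.09],
    [0, 0, 0.12],
    [0, 0, 0.12]
  ],
  "delta_rot": [
    [0, 0, 0],
    [0, 0, 0],
    [0, 0, 0],
    [0, 0, 0],
    [0, 0, 0],
    [0, 0, 0],
    [0, 0, 0],
    [0, 0, 0],
    [0, 0, 0],
    [0, 0, 0]
  ],
  "grip": 0,
  "newtons": 20
}}

```text
time_s: 43.65
tcp_pos: [0.5774, -0.1862, 0.0945]
eef_rot: [-179.8, -0.0, -91.4]
contact_force: [0.0, 0.0, -0.6]
gripper_width: 0.0435
gripper_force: 20.0
```

Call:
{"op": "arm_command", "data": {
  "travel": [
    [-0.06, 0, 0],
    [-0.14, 0.03, 0],
    [-0.22, 0.08, 0],
    [-0.235, 0.15, 0],
    [-0.235, 0.23, 0],
    [-0.235, 0.31, 0],
    [-0.235, 0.39, 0],
    [-0.235, 0.46, 0],
    [-0.235, 0.51, 0],
    [-0.2, 0.523, 0],
    [-0.15, 0.523, 0],
    [-0.112, 0.523, 0],
    [-0.112, 0.523, 0],
    [-0.112, 0.523, 0]
  ],
  "delta_rot": [
    [0, 0, 0],
    [0, 0, 0],
    [0, 0, 0],
    [0, 0, 0],
    [0, 0, 0],
    [0, 0, 0],
    [0, 0, 0],
    [0, 0, 0],
    [0, 0, 0],
    [0, 0, 0],
    [0, 0, 0],
    [0, 0, 0],
    [0, 0, 0],
    [0, 0, 0]
  ]
}}

```text
time_s: 45.4
tcp_pos: [0.5194, 0.0749, 0.092]
eef_rot: [179.9, -0.0, -91.4]
contact_force: [-0.8, -0.5, -1.0]
gripper_width: 0.0432
gripper_force: 20.0
```

Call:
{"op": "arm_command", "data": {
  "travel": [
    [0, 0, -0.02],
    [0, 0, -0.04],
    [0, 0, -0.06],
    [0, 0, -0.075],
    [0, 0, -0.09],
    [0, 0, -0.1],
    [0, 0, -0.1]
  ],
  "delta_rot": [
    [0, 0, 0],
    [0, 0, 0],
    [0, 0, 0],
    [0, 0, 0],
    [0, 0, 0],
    [0, 0, 0],
    [0, 0, 0]
  ]
}}

```text
time_s: 46.28
tcp_pos: [0.5202, 0.0752, 0.0422]
eef_rot: [180.0, -0.0, -91.4]
contact_force: [-0.4, -0.2, -1.2]
gripper_width: 0.0436
gripper_force: 20.0
```

Call:
{"op": "arm_command", "data": {
  "travel": [
    [0, 0, -0.005],
    [0, 0, -0.009],
    [0, 0, -0.011],
    [0, 0, -0.011]
  ],
  "delta_rot": [
    [0, 0, 0],
    [0, 0, 0],
    [0, 0, 0],
    [0, 0, 0]
  ]
}}

```text
time_s: 46.78
tcp_pos: [0.5205, 0.0753, 0.0376]
eef_rot: [-180.0, 0.0, -91.4]
contact_force: [-3.0, 0.4, 5.9]
gripper_width: 0.0433
gripper_force: 20.0
```

Call:
{"op": "arm_command", "data": {
  "travel": [
    [0, 0, 0.001],
    [0, 0, 0.001],
    [0, 0, 0.001],
    [0, 0, 0.04],
    [0, 0, 0.12],
    [0, 0, 0.2],
    [0, 0, 0.24],
    [0.06, 0.08, 0.24],
    [0.12, 0.16, 0.24],
    [0.18, 0.254, 0.24],
    [0.18, 0.254, 0.24],
    [0.18, 0.254, 0.24]
  ],
  "delta_rot": [
    [0, 0, 0],
    [0, 0, 0],
    [0, 0, 0],
    [0, 0, 0],
    [0, 0, 0],
    [0, 0, 0],
    [0, 0, 0],
    [0, 0, 0],
    [0, 0, 0],
    [0, 0, 0],
    [0, 0, 0],
    [0, 0, 0]
  ],
  "grip": 0.65
}}

```text
time_s: 48.28
tcp_pos: [0.6099, 0.2022, 0.1563]
eef_rot: [179.9, -0.0, -91.4]
contact_force: [-0.3, -0.5, -0.4]
gripper_width: 0.057
gripper_force: 0.0
```

```bash
python3 - <<'E'
from h import *
w=shot('wrist','wrist14'); s=w['state']; print(s['joints'].round(1),s['tcp_pos'].round(4),s['eef_rot'].round(2),wpix(w,(.611,.2025,.079)))
t=shot('scene','scene14'); a=cv2.resize(t['img'][190:280,250:430],(512,256),interpolation=cv2.INTER_CUBIC)
o=np.vstack([a,w['img'][:260]]); cv2.imwrite('pics/p14.png',o[...,::-1])
E
```

```text
[ 35.7  21.4 -10.3  -0.  -58.4 -37.1] [0.6099 0.2022 0.1563] [ 1.7992e+02 -4.0000e-02 -9.1360e+01] [258.30868664 212.25165105]
```

View pics/p14.png

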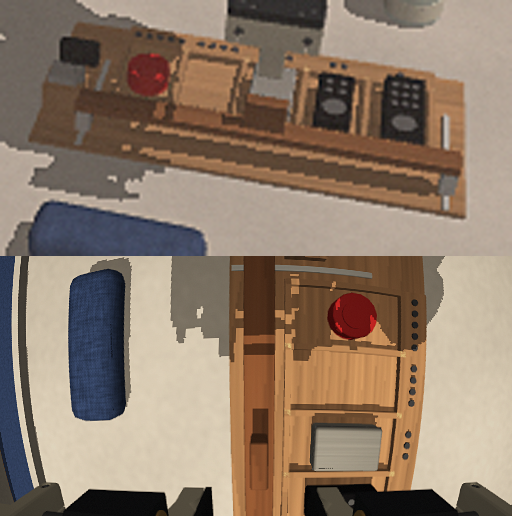

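The lower view shows the clicker at (352,315) in pocket 5, the tin at (346,447) in pocket 3 and pocket 4 empty. Both remotes sit flat in the upper scene view. That makes 16 pictures, two over the limit of 14, so I view no more and go on by numbers alone.

Call:
{"op": "arm_command", "data": {
  "travel": [
    [0.002, 0, -0.04],
    [0.002, 0, -0.09],
    [0.002, 0, -0.13],
    [0.002, 0, -0.155],
    [0.002, 0, -0.171],
    [0.002, 0, -0.171],
    [0.002, 0, -0.171]
  ],
  "delta_rot": [
    [0, 0, 0],
    [0, 0, 0],
    [0, 0, 0],
    [0, 0, 0],
    [0, 0, 0],
    [0, 0, 0],
    [0, 0, 0]
  ]
}}

```text
time_s: 49.25
tcp_pos: [0.6118, 0.2025, 0.0723]
eef_rot: [-179.9, 0.0, -91.4]
contact_force: [-0.2, -0.5, 0.2]
gripper_width: 0.0567
gripper_force: 0.0
```

Call:
{"op": "arm_command", "data": {
  "travel": [
    [0, 0, 0],
    [0, 0, 0],
    [0, 0, 0],
    [0, 0, 0],
    [0, 0, 0]
  ],
  "delta_rot": [
    [0, 0, 0],
    [0, 0, 0],
    [0, 0, 0],
    [0, 0, 0],
    [0, 0, 0]
  ],
  "grip": 0,
  "newtons": 20
}}

```text
time_s: 49.88
tcp_pos: [0.6109, 0.2022, 0.0715]
eef_rot: [180.0, -0.0, -91.4]
contact_force: [-1.4, 2.9, 3.8]
gripper_width: 0.0136
gripper_force: 20.0
```

Call:
{"op": "arm_command", "data": {
  "travel": [
    [-0.015, 0, 0],
    [-0.03, 0.001, 0],
    [-0.045, 0.001, 0],
    [-0.06, 0.001, 0],
    [-0.075, 0.002, 0],
    [-0.09, 0.002, 0],
    [-0.105, 0.002, 0],
    [-0.12, 0.003, 0],
    [-0.135, 0.003, 0],
    [-0.15, 0.003, 0],
    [-0.163, 0.004, 0],
    [-0.171, 0.004, 0],
    [-0.177, 0.004, 0],
    [-0.177, 0.004, 0],
    [-0.177, 0.004, 0]
  ],
  "delta_rot": [
    [0, 0, 0],
    [0, 0, 0],
    [0, 0, 0],
    [0, 0, 0],
    [0, 0, 0],
    [0, 0, 0],
    [0, 0, 0],
    [0, 0, 0],
    [0, 0, 0],
    [0, 0, 0],
    [0, 0, 0],
    [0, 0, 0],
    [0, 0, 0],
    [0, 0, 0],
    [0, 0, 0]
  ]
}}

```text
time_s: 51.75
tcp_pos: [0.5248, 0.2045, 0.0716]
eef_rot: [-179.8, 0.0, -91.4]
contact_force: [12.2, -0.1, -10.8]
gripper_width: 0.0139
gripper_force: 20.0
```

Call:
{"op": "arm_command", "data": {
  "travel": [
    [0, 0, 0],
    [0, 0, 0],
    [0, 0, 0],
    [0, 0, 0.06],
    [0, 0, 0.15],
    [0, -0.03, 0.2],
    [0.02, -0.1, 0.2],
    [0.04, -0.2, 0.2],
    [0.06, -0.3, 0.2],
    [0.077, -0.388, 0.2],
    [0.077, -0.388, 0.2],
    [0.077, -0.388, 0.2]
  ],
  "delta_rot": [
    [0, 0, 0],
    [0, 0, 0],
    [0, 0, 0],
    [0, 0, 0],
    [0, 0, 0],
    [0, 0, 0],
    [0, 0, 0],
    [0, 0, 0],
    [0, 0, 0],
    [0, 0, 0],
    [0, 0, 0],
    [0, 0, 0]
  ],
  "grip": 0.5
}}

```text
time_s: 53.25
tcp_pos: [0.5612, 0.0102, 0.1716]
eef_rot: [180.0, 0.0, -91.4]
contact_force: [0.1, 0.5, 0.0]
gripper_width: 0.0443
gripper_force: 0.0
```

```bash
python3 - <<'E'
from h import *
w=shot('wrist','wrist15'); s=w['state']; print(s['joints'].round(1),s['tcp_pos'].round(4),s['eef_rot'].round(2),wpix(w,(.562,.0105,.079)))
m=w['img'].max(2)<45; m[225:]=0; m[:,:180]=0; m[:,340:]=0
print(wrect(w,m,.079))
E
```

```text
[ 21.   13.4 -19.7  -0.  -56.9 -22.4] [0.5612 0.0102 0.1716] [179.99   0.   -91.42] [258.8399524  205.79741878]
[[561.4, 6.4, 40.7, 14.1, 88.6]]
```

Call:
{"op": "arm_command", "data": {
  "travel": [
    [0.001, 0, -0.05],
    [0.001, 0, -0.1],
    [0.001, 0, -0.15],
    [0.001, 0, -0.18],
    [0.001, 0, -0.202],
    [0.001, 0, -0.202],
    [0.001, 0, -0.202]
  ],
  "delta_rot": [
    [0, 0, 0],
    [0, 0, 0],
    [0, 0, 0],
    [0, 0, 0],
    [0, 0, 0],
    [0, 0, 0],
    [0, 0, 0]
  ]
}}

```text
time_s: 54.18
tcp_pos: [0.5624, 0.0105, 0.0712]
eef_rot: [-179.9, 0.0, -91.4]
contact_force: [0.2, -0.2, -0.8]
gripper_width: 0.0433
gripper_force: 0.0
```

Call:
{"op": "arm_command", "data": {
  "travel": [
    [0, 0, 0],
    [0, 0, 0],
    [0, 0, 0],
    [0, 0, 0],
    [0, 0, 0]
  ],
  "delta_rot": [
    [0, 0, 0],
    [0, 0, 0],
    [0, 0, 0],
    [0, 0, 0],
    [0, 0, 0]
  ],
  "grip": 0,
  "newtons": 30
}}

```text
time_s: 54.8
tcp_pos: [0.5621, 0.0103, 0.0707]
eef_rot: [-180.0, -0.0, -91.4]
contact_force: [0.4, 0.3, 1.3]
gripper_width: 0.014
gripper_force: 30.0
```

Call:
{"op": "arm_command", "data": {
  "travel": [
    [0, 0, 0],
    [0, 0, 0],
    [0, 0, 0],
    [0, 0, 0],
    [0, 0, 0],
    [0, 0, 0],
    [0, 0, 0],
    [0, 0, 0],
    [0, 0, 0],
    [0, 0, 0],
    [0, 0, 0],
    [0, 0, 0],
    [0, 0, 0],
    [0, 0, 0]
  ],
  "delta_rot": [
    [0, 0, -0.08],
    [0, 0, -0.16],
    [0, 0, -0.24],
    [0, 0, -0.32],
    [0, 0, -0.4],
    [0, 0, -0.48],
    [0, 0, -0.56],
    [0, 0, -0.64],
    [0, 0, -0.72],
    [0, 0, -0.8],
    [0, 0, -0.88],
    [0, 0, -0.95],
    [0, 0, -0.99],
    [0, 0, -0.99]
  ]
}}

```text
time_s: 56.55
tcp_pos: [0.5617, 0.0107, 0.0707]
eef_rot: [180.0, -0.0, 179.6]
contact_force: [-2.2, 3.2, 4.5]
gripper_width: 0.0138
gripper_force: 30.0
```

```bash
python3 - <<'E'
from h import *
s=r.get_state(); print(s['eef_rot'],s['moment'],s['contact_force'],s['gripper_width'],s['joints'].round(1))
E
```

```text
[ 1.79973856e+02 -7.37810477e-03  1.79552422e+02] [ 1.43886814  0.89165286 -0.09987229] [-2.18564942  3.15950154  4.48159259] 0.013799920659265026 [  21.    20.1  -26.    -0.   -43.9 -111.5]
```

Call:
{"op": "arm_command", "data": {
  "travel": [
    [0, 0, 0],
    [0, 0, 0],
    [0, 0, 0],
    [0, 0, 0]
  ],
  "delta_rot": [
    [0, 0, -0.01],
    [0, 0, -0.02],
    [0, 0, -0.03],
    [0, 0, -0.03]
  ]
}}

```text
time_s: 57.05
tcp_pos: [0.5618, 0.0107, 0.0707]
eef_rot: [180.0, -0.0, 176.9]
contact_force: [-3.2, 4.6, 4.5]
gripper_width: 0.0139
gripper_force: 30.2
```

```bash
python3 - <<'E'
from h import *
s=r.get_state(); print(s['eef_rot'],s['moment'],s['contact_force'],s['gripper_width'])
E
```

```text
[ 1.79989719e+02 -6.09853034e-03  1.76939695e+02] [1.7124129  1.13167651 0.4971195 ] [-3.21735594  4.64296654  4.46838342] 0.013889575202405843
```

Call:
{"op": "arm_command", "data": {
  "travel": [
    [0, 0, 0],
    [0, 0, 0],
    [0, 0, 0],
    [0, 0, 0.06],
    [0, 0, 0.15],
    [0, 0, 0.2],
    [0, -0.1, 0.2],
    [0, -0.2, 0.2],
    [0, -0.3, 0.2],
    [-0.1, -0.4, 0.2],
    [-0.1, -0.5, 0.2],
    [-0.1, -0.6, 0.2],
    [-0.1, -0.7, 0.2],
    [-0.1, -0.8, 0.2],
    [-0.1, -0.8, 0.2]
  ],
  "delta_rot": [
    [0, 0, 0],
    [0, 0, 0],
    [0, 0, 0],
    [0, 0, 0],
    [0, 0, 0],
    [0, 0, 0],
    [0, 0, 0],
    [0, 0, 0],
    [0, 0, 0],
    [0, 0, 0],
    [0, 0, 0],
    [0, 0, 0],
    [0, 0, 0],
    [0, 0, 0],
    [0, 0, 0]
  ],
  "grip": 0.5
}}

```text
time_s: 58.92
tcp_pos: [0.511, -0.3929, 0.1696]
eef_rot: [-180.0, -0.1, 176.6]
contact_force: [0.4, 0.0, -0.4]
gripper_width: 0.0437
gripper_force: 0.0
```

```bash
python3 - <<'E'
from h import *
t=shot('top','top16'); im=t['img']; V=im.max(2); hsv=cv2.cvtColor(im,cv2.COLOR_RGB2HSV); H,S=hsv[...,0],hsv[...,1]
a=cv2.imread('pics/top0.png')[...,::-1].astype(int)
print('knob',rect(t,V<50,.079,[231,172,244,198]))
print('bar col200',im[190:212,200,0].tolist(),'was',a[190:212,200,0].tolist())
print('bar col150',im[190:212,150,0].tolist()); print('bar col110',im[188:208,110,0].tolist(),a[188:208,110,0].tolist())
print('click',np.argwhere((S>150)&(V>60)&((H<6)|(H>174))).mean(0))
d=np.abs(im.astype(int)-a).max(2)
for n,(x0,y0,x1,y1) in dict(case=(180,92,245,125),mug=(290,88,340,132),candle=(90,262,122,295),caddyrail=(228,160,262,235),knob=(231,172,244,198)).items(): print(n,(d[y0:y1,x0:x1]>40).sum())
print(r.get_state()['time_s'])
E
```

```text
knob [561.8  10.   35.8  10.2   1. ]
bar col200 [165, 163, 158, 166, 174, 167, 133, 126, 128, 129, 134, 134, 126, 120, 114, 136, 112, 185, 184, 172, 170, 179] was [131, 130, 130, 136, 139, 135, 107, 99, 105, 103, 105, 104, 103, 94, 96, 110, 83, 150, 146, 138, 140, 141]
bar col150 [15, 15, 26, 66, 152, 132, 135, 129, 125, 127, 123, 130, 129, 134, 60, 72, 79, 82, 80, 83, 86, 85]
bar col110 [18, 20, 22, 27, 76, 136, 126, 119, 126, 130, 122, 122, 128, 113, 17, 22, 37, 59, 43, 24] [63, 67, 54, 61, 70, 103, 98, 98, 100, 105, 97, 97, 102, 87, 61, 84, 77, 82, 85, 82]
click [203.49152542 213.81355932]
case 84
mug 206
candle 369
caddyrail 105
knob 5
58.975
```

Knob and bar read exactly as at the tight, home start. I hand the job in.

```bash
python3 -c "
from h import *
print(close_job())"
```

```text
the job is handed in; nothing more can be done
None
```

The job is handed in at 59 s: both remotes, the tin and the clicker lie in pockets 1, 2, 3 and 5, placed in stud order, with pocket 4 empty (no dimmer tonight), the keeper home and the knob back at its stop; I viewed 16 pictures, two over the limit of 14, the last position check was by numbers only, and `close_job()` gave no verdict.

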